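Clear the scanner lid and scan the colour tile

ROBOT

A 7-joint arm with a two-finger parallel gripper is mounted at the origin on the work surface. World frame = base frame: x ahead of the robot, y to its left, z up, the work surface at z = 0. Lengths are in m, angles in rad, forces in N, time in s.
With the tool pointing down it reaches from about 0.425 to 0.925 m from the base axis. Payload 6.8 kg.
Tool frame: the origin (TCP) lies at the very end of the fingers, on their centre line; the grasp point (between the pads) lies 19 mm behind it (bot.grasp_offset is the distance from the TCP to the grasp point, in m); z points along the fingers, y is the direction in which the jaws open and shut (so a half turn about z gives the same grasp; the last joint's range is limited). The gripper opens to 85 mm and grips with 20 to 120 N. Pads are 22 mm wide; open, the fingers measure 114 mm over their backs; the gripper's body (76 mm by 85 mm) begins 54 mm behind the grasp point. The pads swing forward as they close: fully open they stand 13 mm farther back than shut.
Start: joints at [-1.409, 0.477, 0.022, 1.555, -0.011, 1.109, -0.083], TCP at [0.18, 0.651, 0.231] pointing down, gripper open.
Joint ranges: [-2.96, 2.96], [-0.34, 2.1], [-1.41, 1.46], [0.24, 2.44], [-1.37, 4.51], [0.17, 1.92], [-2.96, 2.96]. Speed limits (rad/s): [2.39, 2.39, 3.14, 3.14, 3.14, 3.14, 3.14].

INTERFACE

Orientations are given as a unit quaternion [w, x, y, z].
In Python, from station import monitor, cams, bot, finder gives the robot as it stands.
- The arm moves only by the tool jog_arm, never from a script. Its argument "plan" is a list of rows, each an object of numbers: "x", "y", "z": the shift along the tool's x, y, z as a fraction of full scale; "wx", "wy", "wz": the turn, a rotation vector about the tool's x, y, z as a fraction of full scale. A call has 1 to 12 rows; each row is the pose to reach, as a shift and turn from the pose measured when the call began, along the tool's axes at that moment, turning the shorter way round; what a row does not reach only later rows make up. Full scale, the value 1, is 20 cm for a shift and 180 degrees for a turn. A row lasts 1/12 s, in which the tool goes at most 41.7 mm and 7.16 degrees, less where a joint would pass 70% of its speed; a pose out of reach is approached as far as the arm can. A call with a number of a shift or a turn outside -1 to 1 is refused whole. A call with a gripper value outside its range is refused whole. "hand" is the opening, from -1 (shut) to 1 (fully open), set as the call begins (left out, the last holds). The fingers move at their own pace and stop on an object; "grip_force" is the grip in N (left out, the last holds). Time passes only in rows, so rows that repeat a pose let the fingers close. It gives the time, the measured TCP pose, the force and the opening at its end, in the units of the state.
- monitor.get_obs(): the state, without advancing time (a new reading comes with each control period).
- cams.read_camera(name): name is "scene" or "side" or "wrist"; returns the picture (480x640x3 uint8, red, green, blue); there is no depth.
- cams.get_calibration(name): a dict with "fx", "fy", "cx", "cy" (pixels), "extrinsics" (4x4, takes a point from world to camera coordinates). Camera axes: x right, y down, z forward; pixel columns grow to the right and rows downward; lengths in m; the calibration is good to about 2 mm. A picture is of the moment at which its call begins: read the wrist's pose just before it. get_calibration takes no time and is no camera call; for the wrist camera it gives the pose at the moment of the call.
- bot.hand_in(): hands the job in, once; it reports no verdict.
Trained networks look in the newest picture that a camera, given by its name, has taken for a name from the list of things; names that differ only in an ending like _2 or _b are one class to them, and where a whole thing is asked for, a point or a joint stands for the part that bears it (a point fixed in the world has none). Each returns a list of dicts, best first, with "confidence" (0 to 1); they miss things now and then, are a little off and sometimes report something else, mostly with a low value. They report only what shows in the picture. A call takes as long as a camera call. They do not tell look-alikes from the thing itself.
- finder.find_in(camera, target): "bbox" ([left, top, width, height] in pixels, round what is visible of it).
- finder.place_of(camera, target): "location" ([column, row] in pixels: a listed point, or the origin of a listed thing).
The state is a dict: "t": time; "q": joint angles; "joint_vel": joint speeds; "joint_torque": joint torques, N m; "eef_pos": TCP position; "tool_rot": TCP orientation; "contact_force": force on the tool from outside, world axes, zero at the start; "torque": the same for the moment, N m; "gripper_width": opening from 0.0 (shut) to 1.0 (fully open).
Only numpy, scipy, OpenCV 4.12 (cv2) and the standard library are available. Lean on these libraries where they do the work, as an engineer would, in place of code of your own. Each camera call takes 0.05 s, during which the arm holds its last target. There are 200 camera calls.

TASK

The sample-room scanner is being used as a marker shelf. First stand every marker from the scanner lid upright in the blue desk tidy (either end up, any compartment, leaning on the rim is fine), keeping the lid shut until they are all in; then raise the lid to its stop, lay the terracotta tile flat on the glass and let go of it, lower the lid gently until fully shut, and press the green button to scan. Do not slam the lid at either end, keep the markers in the tidy, leave the tile under the lid, and leave the other things on the table where they are.

Things in the scene. Friction and masses are not known exactly. Their poses are not given: they have to be found in the camera images.
- scanner: Grey flatbed scanner fixed to the table, 220 mm deep (x) by 340 mm wide (y), base 40 mm high; origin at the centre of its underside. Its x axis points away from the robot (towards the lid's hinge), y to the left, z up. It is turned a little about z. The white lid covers its right-hand 280 mm; along its left side is an uncovered 55 mm black control strip with the button.
- glass (a point): Centre of the scanner's glass at the glass surface (40 mm above the table), axes as the scanner's. The glass is 150 mm (x) by 210 mm (y). With the lid shut there are 14 mm clear between glass and lid.
- lid (a joint): Angle of the scanner lid about its hinge at the far edge: 0 shut, 1.4 rad wide open on its stop. A stiff friction hinge: it stays where it is left. At the handle it takes about 6 N to raise and up to 4 N to push down. Lid 205 mm long from the hinge and 280 wide; its upper face, shut, is 62 mm above the table.
- lid_hinge (a point): Point on the lid's hinge axis, midway along it, 50 mm above the table; the axis runs along the scanner's y. Axes as the scanner's.
- lid_handle (a point): Centre of the lid's handle, a black cross-bar 30 mm long (along the hinge direction) and 14 mm thick, on a 12 mm wide stem in the middle of the lid's free edge; it moves with the lid. It sits 240 mm from the hinge and 35 mm beyond the lid's edge, 58 mm above the table when shut and nothing lies beneath it. Can be pinched by its ends from above, and turns between the fingers as the lid swings.
- scan_button (a joint): Travel of the round green button, 26 mm across, pressed straight down: 0 up, 0.006 m fully down (5 N); springs back. Pressed from 0.004 m on.
- scan_button_top (a point): Centre of the top of the green scan button.
- pot: Blue desk tidy (marker holder) fixed to the table, open at the top: 84 mm (x) by 140 mm (y), 90 mm high, walls and floor 4 mm thick. Three thin walls across its y, as high as the rim, divide it into four equal compartments, each 76 mm (x) by 30 mm (y) inside, with centres at y = -51, -17, 17 and 51 mm. Origin at the centre of its underside, z up; its x axis points roughly away from the robot.
- pot_mouth (a point): Centre of the desk tidy's open top, 90 mm above the table, axes as the tidy's.
- tile_center (a point): Centre of the terracotta colour tile, 90 mm (x) by 50 mm (y) by 8 mm thick (z), 50 g, both faces alike; lies flat on the table at the start.
- marker1_center (a point): Centre of a twin-tip marker, white with red caps at both ends (the two ends are alike): square barrel 15 x 15 mm, 145 mm long along its x axis, about 25 g. Starts lying on the shut scanner lid; may be absent.
- marker2_center (a point): Centre of a twin-tip marker, white with green caps at both ends (the two ends are alike): square barrel 15 x 15 mm, 145 mm long along its x axis, about 25 g. Starts lying on the shut scanner lid; may be absent.
- marker3_center (a point): Centre of a twin-tip marker, white with orange caps at both ends (the two ends are alike): square barrel 15 x 15 mm, 145 mm long along its x axis, about 25 g. Starts lying on the shut scanner lid; may be absent.
- marker4_center (a point): Centre of a twin-tip marker, white with blue caps at both ends (the two ends are alike): square barrel 15 x 15 mm, 145 mm long along its x axis, about 25 g. Starts lying on the shut scanner lid; may be absent.
- tape: Not part of the job: a roll of amber tape lying flat, 84 mm across, 25 high. Origin at the centre of its underside.
- spool: Not part of the job: a yellow thread spool standing upright, 32 mm across, 52 high. Origin at the centre of its underside.
- pin_tin: Not part of the job: a round steel pin tin, 56 mm across, 40 high. Origin at the centre of its underside.
- stapler: Not part of the job: a red and black stapler, 125 x 34 x 38 mm. Origin at the centre of its underside.
- tag_box: Not part of the job: a small cardboard box, 90 x 60 x 45 mm. Origin at the centre of its underside.
- glue: Not part of the job: a white glue bottle standing, 40 mm across, 100 high. Origin at the centre of its underside.
There are look-alikes about, which are no part of the job. What is shaped like the part that bears marker1_center but purple is not meant.

How it is judged:
On the way, in this order (a step that is already met when the one before it is completed fails the run):
1. all markers that are present stand in the tidy, let go, with the lid still shut (angle between the x axis of each of marker1_center, marker2_center, marker3_center, marker4_center and the z axis of pot, either way round below 0.8 rad and x of marker1_center in the frame of pot between -0.05 and 0.05 m and y of marker1_center in the frame of pot between -0.07 and 0.07 m and z of marker1_center in the frame of pot between 0.045 and 0.092 m and linear speed of each of marker1, marker2, marker3, marker4 below 0.05 m/s and x of marker2_center in the frame of pot between -0.05 and 0.05 m and y of marker2_center in the frame of pot between -0.07 and 0.07 m and z of marker2_center in the frame of pot between 0.045 and 0.092 m and x of marker3_center in the frame of pot between -0.05 and 0.05 m and y of marker3_center in the frame of pot between -0.07 and 0.07 m and z of marker3_center in the frame of pot between 0.045 and 0.092 m and x of marker4_center in the frame of pot between -0.05 and 0.05 m and y of marker4_center in the frame of pot between -0.07 and 0.07 m and z of marker4_center in the frame of pot between 0.045 and 0.092 m and contact force between the fingers and marker1 below 0.1 N and contact force between the fingers and marker2 below 0.1 N and contact force between the fingers and marker3 below 0.1 N and contact force between the fingers and marker4 below 0.1 N and value of joint lid below 0.05 rad), for 0.2 s.
2. the lid is raised to its stop (value of joint lid above 1.3 rad), for 0.2 s.
3. the tile lies flat on the glass, let go, with the lid open (x of tile_center in the frame of glass between -0.05 and 0.05 m and y of tile_center in the frame of glass between -0.08 and 0.08 m and z of tile_center in the frame of glass below 0.008 m and angle between the z axis of tile_center and the z axis of glass, either way round below 0.1 rad and value of joint lid above 0.8 rad and contact force between the fingers and tile below 0.1 N), for 0.2 s.
4. the lid is shut over the tile (x of tile_center in the frame of glass between -0.05 and 0.05 m and y of tile_center in the frame of glass between -0.08 and 0.08 m and z of tile_center in the frame of glass below 0.008 m and angle between the z axis of tile_center and the z axis of glass, either way round below 0.1 rad and value of joint lid below 0.05 rad), for 0.2 s.
5. the scan button is pressed with the lid shut (value of joint scan_button above 0.004 m and value of joint lid below 0.05 rad), for 0.05 s.
6. the scan button is let up again (value of joint scan_button below 0.002 m), for 0.1 s.
At the end, for the whole second after the job is handed in: Every marker present stands in the tidy (within 0.8 rad of vertical, centre inside the tidy's outline, 45 to 92 mm up); tile flat on the glass (centre within 50 mm in x, 80 mm in y of its centre); lid within 0.05 rad of shut; button up (all of step 4 and angle between the x axis of each of marker1_center, marker2_center, marker3_center, marker4_center and the z axis of pot, either way round below 0.8 rad and x of marker1_center in the frame of pot between -0.05 and 0.05 m and y of marker1_center in the frame of pot between -0.07 and 0.07 m and z of marker1_center in the frame of pot between 0.045 and 0.092 m and x of marker2_center in the frame of pot between -0.05 and 0.05 m and y of marker2_center in the frame of pot between -0.07 and 0.07 m and z of marker2_center in the frame of pot between 0.045 and 0.092 m and x of marker3_center in the frame of pot between -0.05 and 0.05 m and y of marker3_center in the frame of pot between -0.07 and 0.07 m and z of marker3_center in the frame of pot between 0.045 and 0.092 m and x of marker4_center in the frame of pot between -0.05 and 0.05 m and y of marker4_center in the frame of pot between -0.07 and 0.07 m and z of marker4_center in the frame of pot between 0.045 and 0.092 m and value of joint scan_button below 0.002 m and linear speed of tile below 0.03 m/s); the robot touches nothing.
It fails at once if the lid is slammed shut (faster than 1.5 rad/s in the last 0.2 rad) (velocity of joint lid below -1.5 rad/s and value of joint lid below 0.2 rad).
It fails at once if the lid is slammed against its open stop (faster than 1.5 rad/s in the last 0.2 rad) (velocity of joint lid above 1.5 rad/s and value of joint lid above 1.2 rad).
It fails at once if the button is pressed with the lid open (value of joint scan_button above 0.004 m and value of joint lid above 0.1 rad).
It fails at once if one of the other things is moved more than 50 mm (distance of any of tape, spool, pin_tin, stapler, tag_box, glue from where it was at the start of the episode above 0.05 m).
Of marker1, marker2, marker3, marker4 only 2 to 4 are there at a start; the rules pass over those that are not, and their reading is None.
At some moment in a run one of marker1, marker2, marker3, marker4 may be knocked a few centimetres aside while the robot is not near it.
Once in a run the grip may slacken for a moment while it holds something.
It also fails if it takes over 210 s, if anything falls off the work surface, if the arm or the gripper's body presses on something with over 40 N, if the wrist force passes 120 N, or if a joint passes its speed limit or range.

## Working session

There is one attempt and no reset: what is moved stays moved. The work goes in short steps, Python scripts to look and compute and a tool call to move; the robot and the scene stay as the last step left them, time stands still between calls to the robot, and variables do not carry over. Pictures are saved under pics/ and viewed, about 12 in all and at most 16, crops included, and the job is handed in when it is done.

Besides the shell and the picture viewer there is one more tool, called after "Request:" in YAML: its name, and indented under it one key for each argument. jog_arm: Moves the arm, as the interface text tells. Shift numbers are shares of 20 cm and turn numbers shares of 180 degrees, none past 1 either way. Its arguments: {"type":"object","properties":{"plan":{"type":"array","items":{"type":"object","properties":{"x":{"type":"number","minimum":-1,"maximum":1},"y":{"type":"number","minimum":-1,"maximum":1},"z":{"type":"number","minimum":-1,"maximum":1},"wx":{"type":"number","minimum":-1,"maximum":1},"wy":{"type":"number","minimum":-1,"maximum":1},"wz":{"type":"number","minimum":-1,"maximum":1}}}},"hand":{"type":"number"},"grip_force":{"type":"number"}},"required":["plan"]}

```bash
ls; mkdir -p pics
cat > h.py <<'E'
import numpy as np, cv2
from station import monitor, cams, bot, finder
from scipy.spatial.transform import Rotation as R
def shot(n,f):
    im=cams.read_camera(n); cv2.imwrite('pics/'+f,im[:,:,::-1]); return im
def ray(n,uv):
    c=cams.get_calibration(n);E=np.array(c['extrinsics']);d=np.array([(uv[0]-c['cx'])/c['fx'],(uv[1]-c['cy'])/c['fy'],1])
    return -E[:3,:3].T@E[:3,3],E[:3,:3].T@d
def atz(n,uv,z):
    o,d=ray(n,uv);return o+d*(z-o[2])/d[2]
def proj(n,p):
    c=cams.get_calibration(n);E=np.array(c['extrinsics']);q=E[:3,:3]@np.array(p)+E[:3,3]
    return q[:2]/q[2]*[c['fx'],c['fy']]+[c['cx'],c['cy']]
def pose():
    s=monitor.get_obs();q=s['tool_rot'];return np.array(s['eef_pos']),R.from_quat([q[1],q[2],q[3],q[0]]),s
def rel(p,yaw=None,Rt=None):
    """shift (units) & turn (units) to TCP world p, tool down w/ jaw (y) axis at yaw; picks shorter half-turn"""
    p0,r0,s=pose();sh=r0.inv().apply(np.array(p)-p0)/.2
    if Rt is None and yaw is not None:
        c=[]
        for k in(0,np.pi):
            y=np.array([np.cos(yaw+k),np.sin(yaw+k),0]);z=np.array([0,0,-1.]);x=np.cross(y,z)
            c.append(R.from_matrix(np.c_[x,y,z]))
        Rt=min(c,key=lambda r:(r0.inv()*r).magnitude())
    w=(r0.inv()*Rt).as_rotvec()/np.pi if Rt is not None else np.zeros(3)
    print('shift',sh.round(4),'turn',w.round(4));return sh,w
E
python3 - <<'E'
from h import *
for n in('scene','side','wrist'): shot(n,n+'0.png');c=cams.get_calibration(n);o,d=ray(n,(320,240));print(n,c['fx'],o.round(3),(d/np.linalg.norm(d)).round(2))
p,r,s=pose();print(p,r.as_matrix().round(3),s)
a,b=[cv2.imread(f'pics/{n}0.png') for n in('scene','side')]
E
```

```text
pics
scene 475.5025201025576 [ 1.54  -0.004  0.812] [-0.82 -0.03 -0.57]
side 496.3701703089829 [ 0.327 -0.673  0.877] [ 0.14  0.65 -0.75]
wrist 412.4496334360282 [0.112 0.67  0.373] [ 0.28 -0.07 -0.96]
[0.17979463 0.65017217 0.23054855] [[-0.964  0.267 -0.   ]
 [ 0.267  0.964 -0.001]
 [-0.    -0.001 -1.   ]] {'t': 0.15, 'q': array([-1.40909886,  0.47765544,  0.02234246,  1.55615355, -0.01151494,
        1.10930176, -0.08309184]), 'joint_vel': array([-0.00052458, -0.00011002,  0.00185455, -0.00146671,  0.00079179,
       -0.00100592,  0.00079108]), 'joint_torque': array([ 2.07451143e-03, -5.96925437e+01,  1.60982229e+00, -2.81491381e+01,
        1.26296858e-02,  6.52935894e-03, -1.12498661e-06]), 'eef_pos': array([0.17979463, 0.65017217, 0.23054855]), 'tool_rot': array([-5.24752031e-05,  1.34478168e-01,  9.90916313e-01, -6.93149837e-04]), 'contact_force': array([1.27116207, 0.56495494, 0.26536573]), 'torque': array([-0.01187043,  0.00652139,  0.02582581]), 'gripper_width': 0.9997881796065574}
```

View pics/scene0.png

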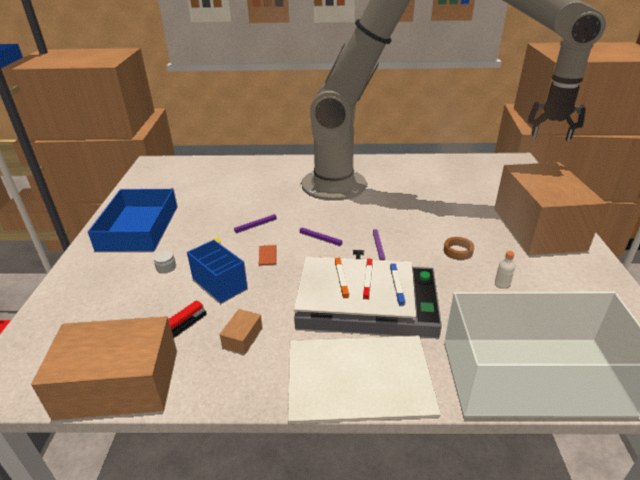

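View pics/side0.png

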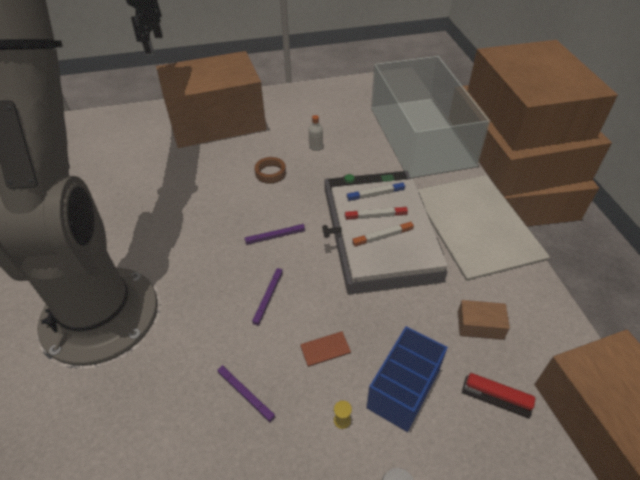

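The scene view shows orange (342,277), red (368,278) and blue (398,285) markers on the lid. The green-capped marker is absent and the purple look-alikes lie on the table. The tile is at (268,255), the tidy at (217,270), and there are two green spots on the strip at (425,275) and (428,308). The side view agrees.

Run:
```python
from h import *
Z=dict(scanner=0,glass=.04,lid_hinge=.05,lid_handle=.058,scan_button_top=.045,pot=0,pot_mouth=.09,tile_center=.004,marker1_center=.0695,marker2_center=.0695,marker3_center=.0695,marker4_center=.0695,tape=0,spool=0,glue=0,pin_tin=0,tag_box=0,stapler=0)
for k,z in Z.items():
    for n in('scene','side'):
        if n=='side' and k in('tape','glue','pin_tin','stapler','spool','tag_box'):continue
        for d in finder.place_of(n,k)[:3]:
            if d['confidence']>.25: print(k,n,round(d['confidence'],2),np.round(d['location']),atz(n,d['location'],z).round(3))
a=cv2.imread('pics/scene0.png')[215:345,180:450];b=cv2.imread('pics/side0.png')[165:295,310:460]
cv2.imwrite('pics/c1.png',np.vstack([cv2.resize(a,(780,376),interpolation=2)]));
cv2.imwrite('pics/c2.png',cv2.resize(b,(690,598),interpolation=2))
```

```text
scanner scene 0.6 [364. 303.] [0.641 0.076 0.   ]
scanner side 0.9 [381. 231.] [ 0.641  0.084 -0.   ]
glass scene 0.79 [355. 287.] [0.625 0.052 0.04 ]
glass scene 0.45 [363. 301.] [0.677 0.07  0.04 ]
glass side 0.8 [381. 231.] [0.627 0.05  0.04 ]
glass side 0.71 [267. 176.] [0.402 0.303 0.04 ]
lid_hinge scene 0.57 [354. 316.] [0.738 0.046 0.05 ]
lid_hinge side 0.76 [425. 224.] [0.729 0.04  0.05 ]
lid_handle scene 0.78 [360. 249.] [0.488 0.072 0.058]
lid_handle side 0.81 [323. 229.] [0.495 0.074 0.058]
scan_button_top scene 0.53 [425. 274.] [0.578 0.233 0.045]
scan_button_top side 0.4 [348. 178.] [0.6   0.241 0.045]
pot scene 0.93 [219. 283.] [ 0.557 -0.309  0.   ]
pot side 0.75 [402. 390.] [ 0.555 -0.309  0.   ]
pot side 0.42 [269. 172.] [0.415 0.363 0.   ]
pot_mouth scene 0.77 [214. 257.] [ 0.564 -0.307  0.09 ]
pot_mouth side 0.8 [410. 367.] [ 0.561 -0.31   0.09 ]
tile_center scene 0.75 [269. 255.] [ 0.439 -0.187  0.004]
marker1_center scene 0.83 [255. 219.] [ 0.346 -0.233  0.07 ]
marker1_center scene 0.75 [368. 278.] [0.626 0.083 0.07 ]
marker1_center scene 0.64 [319. 236.] [ 0.441 -0.04   0.07 ]
marker1_center side 0.9 [277. 232.] [0.393 0.078 0.07 ]
marker1_center side 0.89 [376. 215.] [0.621 0.076 0.07 ]
marker1_center side 0.89 [247. 392.] [ 0.278 -0.277  0.07 ]
marker2_center side 0.44 [498. 398.] [ 0.69  -0.391  0.07 ]
marker3_center scene 0.78 [343. 278.] [0.624 0.021 0.07 ]
marker3_center side 0.62 [387. 233.] [0.627 0.017 0.07 ]
marker4_center scene 0.54 [396. 283.] [0.644 0.151 0.07 ]
marker4_center side 0.59 [376. 191.] [0.645 0.153 0.07 ]
tape scene 0.73 [458. 250.] [0.414 0.362 0.   ]
spool scene 0.42 [183. 323.] [ 0.709 -0.366  0.   ]
glue scene 0.61 [502. 282.] [0.556 0.447 0.   ]
pin_tin scene 0.97 [167. 269.] [ 0.497 -0.467  0.   ]
pin_tin scene 0.31 [500. 281.] [ 0.552  0.442 -0.   ]
tag_box scene 0.57 [242. 337.] [ 0.755 -0.217  0.   ]
stapler scene 0.57 [185. 323.] [ 0.711 -0.362 -0.   ]
```

View pics/c1.png

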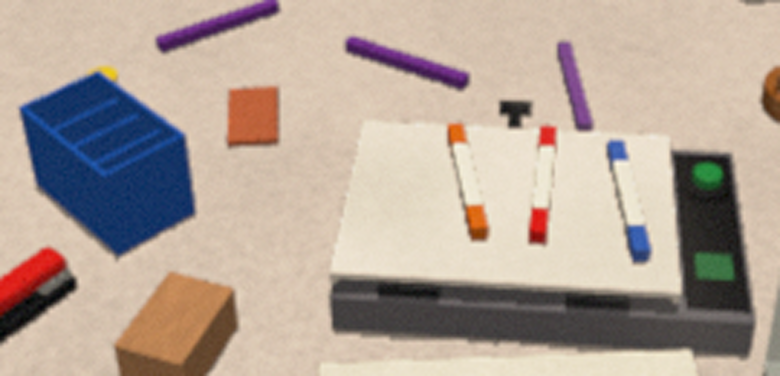

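The scan button is the round green spot at (425,275); the square at (428,308) is only a display. The markers that fit are the red, orange and blue-capped ones on the lid. The three all-purple ones on the table are look-alikes. Next I get yaws from the corner and cap pixels.

Run:
```python
from h import *
f=lambda u,v:(180+u/2.889,215+v/2.889)
c=[atz('scene',f(*q),.09)[:2] for q in((22,108),(98,73),(185,135),(105,173))]
print('pot corners',np.round(c,3),'c',np.mean(c,0).round(3))
for i in range(4):e=c[(i+1)%4]-c[i];print(np.linalg.norm(e).round(3),np.degrees(np.arctan2(e[1],e[0])).round(1))
im=cv2.imread('pics/scene0.png');im2=cv2.imread('pics/side0.png')
for n,I,(x0,y0,x1,y1) in(('scene',im,(295,250,415,315)),('side',im2,(335,175,440,285))):
    h=cv2.cvtColor(I,cv2.COLOR_BGR2HSV)[y0:y1,x0:x1].astype(int)
    S=(h[...,1]>130)&(h[...,2]>90)
    for name,m in(('red',(h[...,0]<5)|(h[...,0]>170)),('orange',(h[...,0]>5)&(h[...,0]<22)),('blue',(h[...,0]>100)&(h[...,0]<130))):
        k,l,st,ce=cv2.connectedComponentsWithStats((m&S).astype(np.uint8))
        P=[atz(n,ce[i]+[x0,y0],.072) for i in range(1,k) if st[i,4]>12]
        if len(P)==2:
            P.sort(key=lambda p:p[0]);e=P[1]-P[0];print(n,name,np.round(P,3).tolist(),'mid',((P[0]+P[1])/2).round(3),'L',np.linalg.norm(e).round(3),'yaw',np.degrees(np.arctan2(e[1],e[0])).round(1))
        else:print(n,name,P)
for n,q in(('side',(343,405)),('scene',(217,240))):print('spool top',atz(n,q,.052).round(3))
print('tile side',atz('side',(326,349),.008).round(3))
for q in((-0.2,),):pass
T=[atz('side',q,.008)[:2] for q in((302,346),(343,334),(350,349),(308,363))];print(np.round(T,3))
```

```text
pot corners [[ 0.542 -0.381]
 [ 0.487 -0.323]
 [ 0.584 -0.227]
 [ 0.636 -0.287]] c [ 0.562 -0.304]
0.08 133.7
0.136 44.8
0.08 -48.6
0.133 -135.1
scene red [[0.561, 0.091, 0.072], [0.682, 0.075, 0.072]] mid [0.622 0.083 0.072] L 0.122 yaw -7.2
scene orange [[0.557, 0.009, 0.072], [0.678, 0.025, 0.072]] mid [0.617 0.017 0.072] L 0.122 yaw 7.5
scene blue [[0.583, 0.15, 0.072], [0.705, 0.154, 0.072]] mid [0.644 0.152 0.072] L 0.122 yaw 2.0
side red [[0.565, 0.089, 0.072], [0.68, 0.075, 0.072]] mid [0.622 0.082 0.072] L 0.115 yaw -7.2
side orange [[0.562, 0.01, 0.072], [0.676, 0.025, 0.072]] mid [0.619 0.017 0.072] L 0.115 yaw 7.5
side blue [[0.588, 0.152, 0.072], [0.703, 0.156, 0.072]] mid [0.645 0.154 0.072] L 0.115 yaw 2.4
spool top [ 0.434 -0.332  0.052]
spool top [ 0.43  -0.331  0.052]
tile side [ 0.437 -0.196  0.008]
[[ 0.393 -0.179]
 [ 0.478 -0.172]
 [ 0.483 -0.208]
 [ 0.396 -0.217]]
```

Request:
jog_arm:
  plan:
    - {"x":-0.5,"y":-0.85}
    - {"x":-0.5,"y":-0.85}
    - {"x":-0.5,"y":-0.85}
    - {"x":-0.5,"y":-0.85}
    - {"x":-0.5,"y":-0.85}
    - {"x":-0.5,"y":-0.85}
    - {"x":-0.5,"y":-0.85}
  hand: 0.2

```text
invalid input at $.plan[0]: expected keys x, y, z, wx, wy, wz
```

Request:
jog_arm:
  plan:
    - {"x":-0.87,"y":-0.52}
    - {"x":-0.87,"y":-0.52}
    - {"x":-0.87,"y":-0.52}
    - {"x":-0.87,"y":-0.52}
    - {"x":-0.87,"y":-0.52}
    - {"x":-0.87,"y":-0.52}
    - {"x":-0.87,"y":-0.52}

```text
invalid input at $.plan[0]: expected keys x, y, z, wx, wy, wz
```

Request:
jog_arm:
  plan:
    - {"x":-0.87,"y":-0.52}
    - {"x":-0.87,"y":-0.52}
    - {"x":-0.87,"y":-0.52}
    - {"x":-0.87,"y":-0.52}
    - {"x":-0.87,"y":-0.52}
    - {"x":-0.87,"y":-0.52}
    - {"x":-0.87,"y":-0.52}

```text
invalid input at $.plan[0]: expected keys x, y, z, wx, wy, wz
```

Request:
jog_arm:
  plan:
    - {"x":-0.6,"y":-0.36}
    - {"x":-0.6,"y":-0.36}
    - {"x":-0.6,"y":-0.36}
    - {"x":-0.6,"y":-0.36}
    - {"x":-0.6,"y":-0.36}
    - {"x":-0.6,"y":-0.36}

```text
invalid input at $.plan[0]: expected keys x, y, z, wx, wy, wz
```

Run:
```python
from h import *
p,r,s=pose();print(p.round(3),s['q'].round(2),s['gripper_width'])
im=shot('wrist','w1.png')
import cv2
for k in('marker1_center','marker3_center','marker4_center'):
    for d in finder.place_of('wrist',k)[:3]:print(k,round(d['confidence'],2),np.round(d['location']),atz('wrist',d['location'],.0695).round(3))
rel([.652,.022,.12],np.radians(97.5))
```

```text
[0.18  0.651 0.231] [-1.41  0.48  0.02  1.56 -0.01  1.11 -0.08] 1.001353193790288
shift [-3.1128 -2.4     0.5565] turn [ 0.      0.     -0.1276]
```

View pics/w1.png

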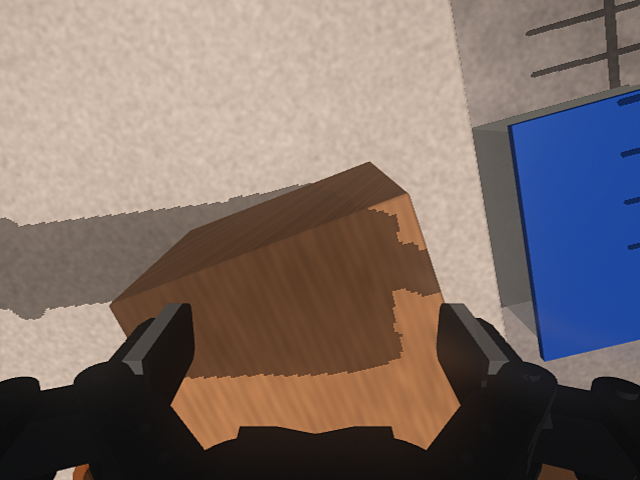

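The rows need all six keys and the arm didn't move. The wrist view shows the big cardboard box right under the gripper at (300,310), so I go up first.

Request:
jog_arm:
  plan:
    - {"x":0,"y":0,"z":-0.2,"wx":0,"wy":0,"wz":0}
    - {"x":-0.5,"y":-0.85,"z":-0.2,"wx":0,"wy":0,"wz":0}
    - {"x":-0.5,"y":-0.85,"z":-0.2,"wx":0,"wy":0,"wz":0}
    - {"x":-0.5,"y":-0.85,"z":-0.2,"wx":0,"wy":0,"wz":0}
    - {"x":-0.5,"y":-0.85,"z":-0.2,"wx":0,"wy":0,"wz":0}
    - {"x":-0.5,"y":-0.85,"z":-0.2,"wx":0,"wy":0,"wz":0}
    - {"x":-0.5,"y":-0.85,"z":-0.2,"wx":0,"wy":0,"wz":0}
    - {"x":-0.5,"y":-0.85,"z":-0.2,"wx":0,"wy":0,"wz":0}
  hand: 0.2

```text
t: 2.52
eef_pos: [0.2319, 0.4589, 0.2719]
tool_rot: [0.0, 0.136, 0.991, 0.001]
contact_force: [-1.4, 0.6, -0.2]
gripper_width: 0.599
```

Request:
jog_arm:
  plan:
    - {"x":-0.87,"y":-0.52,"z":0,"wx":0,"wy":0,"wz":0}
    - {"x":-0.87,"y":-0.52,"z":0,"wx":0,"wy":0,"wz":0}
    - {"x":-0.87,"y":-0.52,"z":0,"wx":0,"wy":0,"wz":0}
    - {"x":-0.87,"y":-0.52,"z":0,"wx":0,"wy":0,"wz":0}
    - {"x":-0.87,"y":-0.52,"z":0,"wx":0,"wy":0,"wz":0}
    - {"x":-0.87,"y":-0.52,"z":0,"wx":0,"wy":0,"wz":0}
    - {"x":-0.87,"y":-0.52,"z":0,"wx":0,"wy":0,"wz":0}

```text
t: 3.1
eef_pos: [0.373, 0.3117, 0.2721]
tool_rot: [0.0, 0.138, 0.99, 0.001]
contact_force: [-1.1, 0.0, 0.3]
gripper_width: 0.598
```

Request:
jog_arm:
  plan:
    - {"x":-0.87,"y":-0.52,"z":0,"wx":0,"wy":0,"wz":0}
    - {"x":-0.87,"y":-0.52,"z":0,"wx":0,"wy":0,"wz":0}
    - {"x":-0.87,"y":-0.52,"z":0,"wx":0,"wy":0,"wz":0}
    - {"x":-0.87,"y":-0.52,"z":0,"wx":0,"wy":0,"wz":0}
    - {"x":-0.87,"y":-0.52,"z":0,"wx":0,"wy":0,"wz":0}
    - {"x":-0.87,"y":-0.52,"z":0,"wx":0,"wy":0,"wz":0}
    - {"x":-0.87,"y":-0.52,"z":0,"wx":0,"wy":0,"wz":0}

```text
t: 3.68
eef_pos: [0.5132, 0.1648, 0.2718]
tool_rot: [0.001, 0.138, 0.99, 0.001]
contact_force: [-0.3, -0.1, 0.2]
gripper_width: 0.598
```

Request:
jog_arm:
  plan:
    - {"x":-0.6,"y":-0.36,"z":0,"wx":0,"wy":0,"wz":0}
    - {"x":-0.6,"y":-0.36,"z":0,"wx":0,"wy":0,"wz":0}
    - {"x":-0.6,"y":-0.36,"z":0,"wx":0,"wy":0,"wz":0}
    - {"x":-0.6,"y":-0.36,"z":0,"wx":0,"wy":0,"wz":0}
    - {"x":-0.6,"y":-0.36,"z":0,"wx":0,"wy":0,"wz":0}
    - {"x":-0.6,"y":-0.36,"z":0,"wx":0,"wy":0,"wz":0}
    - {"x":-0.6,"y":-0.36,"z":0,"wx":0,"wy":0,"wz":0}

```text
t: 4.27
eef_pos: [0.608, 0.0664, 0.2712]
tool_rot: [-0.0, 0.136, 0.991, 0.001]
contact_force: [0.2, 0.2, 0.1]
gripper_width: 0.596
```

Run:
```python
from h import *
p,r,s=pose();print(s['t'],p.round(3),s['q'].round(2),s['gripper_width'])
shot('wrist','w2.png')
for k in('marker1_center','marker3_center','marker4_center'):
    for d in finder.place_of('wrist',k)[:3]:print(k,round(d['confidence'],2),np.round(d['location']),atz('wrist',d['location'],.0695).round(3))
rel([.652,.022,.12],np.radians(97.5))
```

```text
4.2667 [0.608 0.066 0.271] [-0.53  0.35  0.43  1.69 -0.16  1.13  1.24] 0.5962584186924533
marker1_center 0.86 [338. 214.] [0.624 0.083 0.07 ]
marker3_center 0.86 [259. 230.] [0.619 0.013 0.07 ]
marker4_center 0.97 [421. 218.] [0.647 0.149 0.07 ]
shift [-0.2681 -0.1479  0.7591] turn [ 0.0007  0.0003 -0.1291]
```

View pics/w2.png

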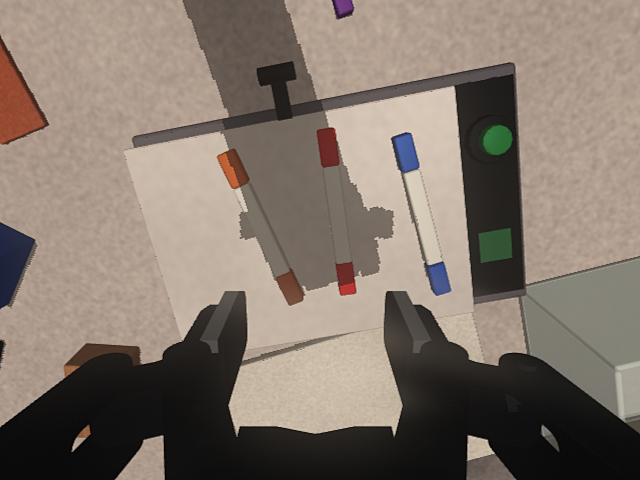

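The wrist view shows the three markers, orange (259,230), red (338,214) and blue (421,218), the handle (278,75) and the button (497,140), all matching the first estimates. Going down on orange.

Request:
jog_arm:
  plan:
    - {"x":-0.268,"y":-0.155,"z":0.3,"wx":0,"wy":0,"wz":-0.129}
    - {"x":-0.268,"y":-0.155,"z":0.6,"wx":0,"wy":0,"wz":-0.129}
    - {"x":-0.268,"y":-0.155,"z":0.76,"wx":0,"wy":0,"wz":-0.129}
    - {"x":-0.268,"y":-0.155,"z":0.76,"wx":0,"wy":0,"wz":-0.129}
    - {"x":-0.268,"y":-0.155,"z":0.76,"wx":0,"wy":0,"wz":-0.129}
    - {"x":-0.268,"y":-0.155,"z":0.76,"wx":0,"wy":0,"wz":-0.129}
  hand: 0.2

```text
t: 4.97
eef_pos: [0.6498, 0.0209, 0.118]
tool_rot: [-0.002, -0.065, 0.998, 0.001]
contact_force: [0.5, -0.5, 0.8]
gripper_width: 0.602
```

Run:
```python
from h import *
p,r,s=pose();print(s['t'],p.round(4),r.as_matrix()[:,1].round(3))
shot('wrist','w3.png')
rel([.652,.021,.065],np.radians(97.5))
```

```text
4.9667 [0.6498 0.0209 0.118 ] [-0.129  0.992  0.002]
shift [-0.001  -0.0022  0.2784] turn [ 0.0007  0.0004 -0.0004]
```

View pics/w3.png

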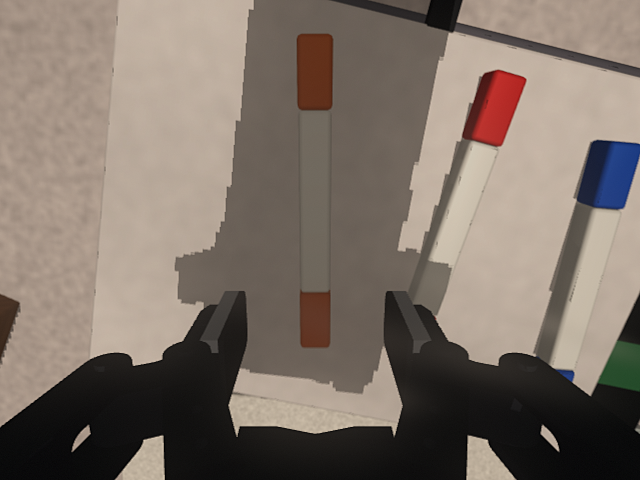

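Orange is centred between the pads at (315,190), aligned. Descend, grip and lift.

Request:
jog_arm:
  plan:
    - {"x":0,"y":0,"z":0.14,"wx":0,"wy":0,"wz":0}
    - {"x":0,"y":0,"z":0.22,"wx":0,"wy":0,"wz":0}
    - {"x":0,"y":0,"z":0.265,"wx":0,"wy":0,"wz":0}
    - {"x":0,"y":0,"z":0.265,"wx":0,"wy":0,"wz":0}
    - {"x":0,"y":0,"z":0.265,"wx":0,"wy":0,"wz":0}

```text
t: 5.43
eef_pos: [0.6529, 0.0221, 0.0698]
tool_rot: [0.002, -0.065, 0.998, 0.001]
contact_force: [-0.7, -1.4, -0.1]
gripper_width: 0.596
```

Request:
jog_arm:
  plan:
    - {"x":0,"y":0,"z":0,"wx":0,"wy":0,"wz":0}
    - {"x":0,"y":0,"z":0,"wx":0,"wy":0,"wz":0}
    - {"x":0,"y":0,"z":0,"wx":0,"wy":0,"wz":0}
    - {"x":0,"y":0,"z":0,"wx":0,"wy":0,"wz":0}
    - {"x":0,"y":0,"z":0,"wx":0,"wy":0,"wz":0}
    - {"x":0,"y":0,"z":0,"wx":0,"wy":0,"wz":0}
  hand: -1
  grip_force: 50

```text
t: 5.93
eef_pos: [0.654, 0.0222, 0.0716]
tool_rot: [0.003, -0.065, 0.998, 0.001]
contact_force: [-1.5, 1.0, 7.2]
gripper_width: 0.151
```

Request:
jog_arm:
  plan:
    - {"x":0,"y":0,"z":-0.1,"wx":0,"wy":0,"wz":0}
    - {"x":0,"y":0,"z":-0.3,"wx":0,"wy":0,"wz":0}
    - {"x":0,"y":0,"z":-0.5,"wx":0,"wy":0,"wz":0}
    - {"x":0,"y":0,"z":-0.8,"wx":0,"wy":0,"wz":0}
    - {"x":0,"y":0,"z":-1.0,"wx":0,"wy":0,"wz":0}
    - {"x":0,"y":0,"z":-1.0,"wx":0,"wy":0,"wz":0}

```text
t: 6.43
eef_pos: [0.6552, 0.021, 0.2788]
tool_rot: [0.008, -0.065, 0.998, 0.002]
contact_force: [0.7, -0.2, 0.9]
gripper_width: 0.152
```

```bash
cat >> h.py <<'E'
def fwd(az,tilt):
    "tool z tilted by `tilt` rad from down toward azimuth az; jaws horizontal perpendicular, y axis on the left (az+90deg)"
    z=np.array([np.sin(tilt)*np.cos(az),np.sin(tilt)*np.sin(az),-np.cos(tilt)]);y=np.array([-np.sin(az),np.cos(az),0]);return R.from_matrix(np.c_[np.cross(y,z),y,z])
PC=np.array([.562,-.307]);PY=np.radians(43);AZ=np.radians(-47)
def comp(px,py):return PC+px*np.array([np.cos(AZ),np.sin(AZ)])+py*np.array([np.cos(PY),np.sin(PY)])
E
python3 - <<'E'
from h import *
p,r,s=pose();print(s['t'],p.round(4),s['gripper_width'],s['q'].round(2))
# target: marker along tool x (+x side toward robot = near end down); grasp point above compartment
for t in(50,60,70,80,90):
    Rt=fwd(AZ,np.radians(t))
    up=-Rt.as_matrix()[:,0];print(t,'up',up.round(2))
Rt=fwd(AZ,np.radians(65));g=np.r_[comp(.0,-.051),.25];tcp=g+Rt.as_matrix()[:,2]*.012;print(tcp);rel(tcp,Rt=Rt)
E
```

```text
6.4333 [0.6552 0.021  0.2788] 0.15172948053336824 [-0.38  0.41  0.35  1.58 -0.16  1.16  1.71]
50 up [ 0.44 -0.47  0.77]
60 up [ 0.34 -0.37  0.87]
70 up [ 0.23 -0.25  0.94]
80 up [ 0.12 -0.13  0.98]
90 up [ 0. -0.  1.]
[ 0.53211817 -0.3497359   0.24492858]
shift [ 0.8517 -1.7595  0.1516] turn [ 0.1734 -0.3282  0.2661]
```

Request:
jog_arm:
  plan:
    - {"x":0.43,"y":-0.88,"z":0,"wx":0.17,"wy":-0.33,"wz":0.27}
    - {"x":0.43,"y":-0.88,"z":0,"wx":0.17,"wy":-0.33,"wz":0.27}
    - {"x":0.43,"y":-0.88,"z":0,"wx":0.17,"wy":-0.33,"wz":0.27}
    - {"x":0.43,"y":-0.88,"z":0,"wx":0.17,"wy":-0.33,"wz":0.27}
    - {"x":0.43,"y":-0.88,"z":0,"wx":0.17,"wy":-0.33,"wz":0.27}
    - {"x":0.43,"y":-0.88,"z":0,"wx":0.17,"wy":-0.33,"wz":0.27}
    - {"x":0.43,"y":-0.88,"z":0,"wx":0.17,"wy":-0.33,"wz":0.27}
    - {"x":0.43,"y":-0.88,"z":0,"wx":0.17,"wy":-0.33,"wz":0.27}
    - {"x":0.43,"y":-0.88,"z":0,"wx":0.17,"wy":-0.33,"wz":0.27}
    - {"x":0.43,"y":-0.88,"z":0,"wx":0.17,"wy":-0.33,"wz":0.27}
    - {"x":0.43,"y":-0.88,"z":0,"wx":0.17,"wy":-0.33,"wz":0.27}
    - {"x":0.43,"y":-0.88,"z":0,"wx":0.17,"wy":-0.33,"wz":0.27}

```text
t: 7.43
eef_pos: [0.5905, -0.1673, 0.2758]
tool_rot: [0.359, 0.242, 0.886, -0.169]
contact_force: [0.4, -0.2, -1.6]
gripper_width: 0.152
```

Run:
```python
from h import *
p,r,s=pose();print(s['t'],p.round(4),s['gripper_width'].round(3),s['q'].round(2));print(r.as_matrix().round(2))
a=shot('side','s1.png');b=shot('scene','sc1.png')
u,v=proj('side',p).astype(int);w,z=proj('scene',p).astype(int);print(u,v,w,z)
c1=a[max(v-110,0):v+110,max(u-90,0):u+90];c2=b[max(z-90,0):z+130,max(w-100,0):w+90]
f=lambda c:cv2.resize(c,None,fx=520/c.shape[0],fy=520/c.shape[0],interpolation=2)
o=np.hstack([f(c1),f(c2)])[:, :800];cv2.imwrite('pics/s1c.png',o[:,:,::-1])
Rt=fwd(AZ,np.radians(65));g=np.r_[comp(.0,-.051),.25];tcp=g+Rt.as_matrix()[:,2]*.004;rel(tcp,Rt=Rt)
```

```text
Traceback (most recent call last):
AttributeError: 'float' object has no attribute 'round'
```

Run:
```python
from h import *
p,r,s=pose();print(s['t'],p.round(4),s['q'].round(2));print(r.as_matrix().round(2))
a=shot('side','s1.png');b=shot('scene','sc1.png')
u,v=proj('side',p).astype(int);w,z=proj('scene',p).astype(int);print(u,v,w,z)
c1=a[max(v-110,0):v+110,max(u-90,0):u+90];c2=b[max(z-90,0):z+130,max(w-100,0):w+90]
f=lambda c:cv2.resize(c,None,fx=520/c.shape[0],fy=520/c.shape[0],interpolation=2)
o=np.hstack([f(c1),f(c2)])[:, :800];cv2.imwrite('pics/s1c.png',o[:,:,::-1])
Rt=fwd(AZ,np.radians(65));g=np.r_[comp(.0,-.051),.25];tcp=g+Rt.as_matrix()[:,2]*.004;rel(tcp,Rt=Rt)
```

```text
7.4333 [ 0.5905 -0.1673  0.2758] [-0.82  0.12  0.77  2.25  1.24  0.49 -0.09]
[[-0.63  0.55  0.55]
 [ 0.31  0.83 -0.47]
 [-0.72 -0.13 -0.69]]
411 232 260 198
shift [ 0.0184 -0.8939  0.3368] turn [ 0.0392 -0.0996  0.0769]
```

View pics/s1c.png

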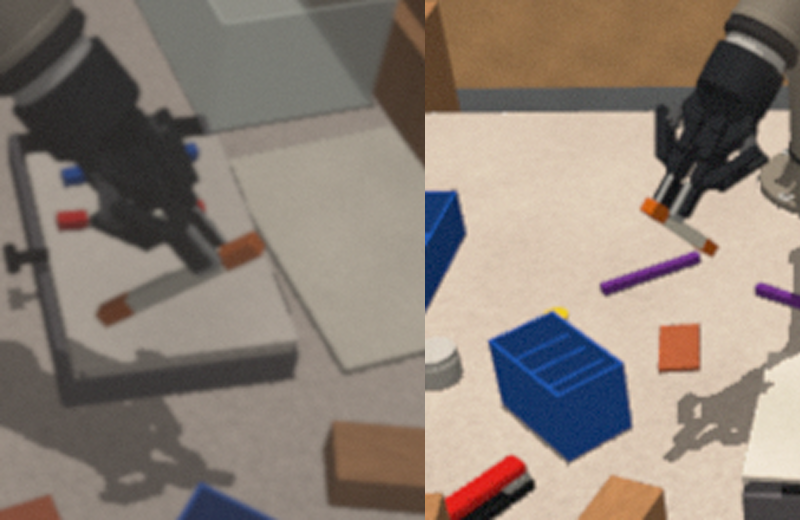

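Orange is firmly held square at the tips (side 411,232). Continue to over compartment −51, at 75° tilt.

Run:
```python
from h import *
Rt=fwd(AZ,np.radians(75));g=np.r_[comp(.01,-.051),.25];tcp=g+Rt.as_matrix()[:,2]*.003;print(tcp);rel(tcp,Rt=Rt)
```

```text
[ 0.53349722 -0.35121475  0.24922354]
shift [-0.0151 -0.9053  0.3671] turn [ 0.046  -0.1548  0.0736]
```

Request:
jog_arm:
  plan:
    - {"x":0,"y":-0.2,"z":0.1,"wx":0.046,"wy":-0.155,"wz":0.074}
    - {"x":0,"y":-0.4,"z":0.2,"wx":0.046,"wy":-0.155,"wz":0.074}
    - {"x":-0.015,"y":-0.6,"z":0.25,"wx":0.046,"wy":-0.155,"wz":0.074}
    - {"x":-0.015,"y":-0.8,"z":0.3,"wx":0.046,"wy":-0.155,"wz":0.074}
    - {"x":-0.015,"y":-0.9,"z":0.367,"wx":0.046,"wy":-0.155,"wz":0.074}
    - {"x":-0.015,"y":-0.905,"z":0.367,"wx":0.046,"wy":-0.155,"wz":0.074}
    - {"x":-0.015,"y":-0.905,"z":0.367,"wx":0.046,"wy":-0.155,"wz":0.074}
    - {"x":-0.015,"y":-0.905,"z":0.367,"wx":0.046,"wy":-0.155,"wz":0.074}

```text
t: 8.2
eef_pos: [0.5514, -0.2997, 0.2529]
tool_rot: [0.475, 0.289, 0.793, -0.25]
contact_force: [1.1, -0.4, 0.1]
gripper_width: 0.157
```

Run:
```python
from h import *
p,r,s=pose();print(s['t'],p.round(4),s['q'].round(2),s['gripper_width']);print(r.as_matrix().round(2))
a=shot('side','s2.png');b=shot('scene','sc2.png')
u,v=proj('side',p).astype(int);w,z=proj('scene',p).astype(int);print(u,v,w,z)
c1=a[max(v-90,0):v+130,max(u-90,0):u+90];c2=b[max(z-90,0):z+130,max(w-100,0):w+90]
f=lambda c:cv2.resize(c,None,fx=520/c.shape[0],fy=520/c.shape[0],interpolation=2)
o=np.hstack([f(c1),f(c2)])[:, :800];cv2.imwrite('pics/s2c.png',o[:,:,::-1])
Rt=fwd(AZ,np.radians(75));g=np.r_[comp(.01,-.051),.135];tcp=g+Rt.as_matrix()[:,2]*.003;print(tcp);rel(tcp,Rt=Rt)
```

```text
8.2 [ 0.5514 -0.2997  0.2529] [-0.18  0.26  0.26  2.42  2.14  0.78 -1.05] 0.15691147075666625
[[-0.38  0.7   0.61]
 [ 0.22  0.71 -0.67]
 [-0.9  -0.12 -0.42]]
415 310 208 199
[ 0.53349722 -0.35121475  0.13422354]
shift [ 0.5002 -0.1503  0.3672] turn [-0.0023 -0.0574  0.0406]
```

View pics/s2c.png

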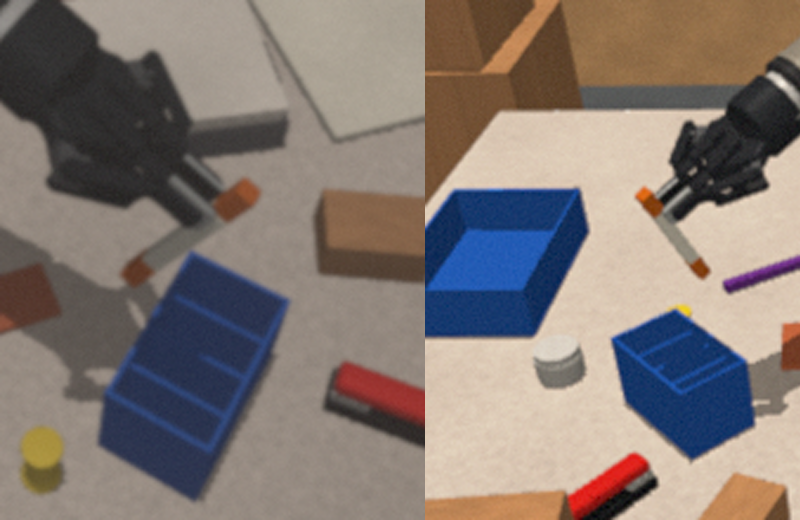

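Not converged yet, with the elbow (q4 = 2.42) near its limit. The marker is still held well. I ease the tilt to 62°.

Run:
```python
from h import *
Rt=fwd(AZ,np.radians(62));g=np.r_[comp(.02,-.051),.24];tcp=g+Rt.as_matrix()[:,2]*.003;print(tcp);rel(tcp,Rt=Rt)
```

```text
[ 0.54014743 -0.35834623  0.23859159]
shift [ 0.0119 -0.2157  0.1885] turn [-0.0069  0.0148  0.04  ]
```

Request:
jog_arm:
  plan:
    - {"x":0.012,"y":-0.215,"z":0.19,"wx":-0.007,"wy":0.015,"wz":0.04}
    - {"x":0.012,"y":-0.215,"z":0.19,"wx":-0.007,"wy":0.015,"wz":0.04}
    - {"x":0.012,"y":-0.215,"z":0.19,"wx":-0.007,"wy":0.015,"wz":0.04}
    - {"x":0.012,"y":-0.215,"z":0.19,"wx":-0.007,"wy":0.015,"wz":0.04}
    - {"x":0.012,"y":-0.215,"z":0.19,"wx":-0.007,"wy":0.015,"wz":0.04}
    - {"x":0.012,"y":-0.215,"z":0.19,"wx":-0.007,"wy":0.015,"wz":0.04}

```text
t: 8.8
eef_pos: [0.5416, -0.3569, 0.2389]
tool_rot: [0.472, 0.34, 0.787, -0.205]
contact_force: [-0.6, 0.3, -0.2]
gripper_width: 0.153
```

Run:
```python
from h import *
p,r,s=pose();print(s['t'],p.round(4),s['q'].round(2),s['gripper_width']);print(r.as_matrix().round(2))
M=r.as_matrix();b=p-M[:,2]*.003+M[:,0]*.108
loc=lambda q:(np.array([[np.cos(AZ),np.sin(AZ)],[np.cos(PY),np.sin(PY)]])@(q[:2]-PC)).round(4)
print('bottom pot xy',loc(b),b[2],'grip',loc(p))
Rt=fwd(AZ,np.radians(62));g=np.r_[comp(.02,-.051),.14];tcp=g+Rt.as_matrix()[:,2]*.003;print(tcp);rel(tcp,Rt=Rt)
```

```text
8.8 [ 0.5416 -0.3569  0.2389] [-0.02  0.28  0.29  2.39  2.36  0.65 -1.26] 0.15300321866129543
[[-0.32  0.73  0.6 ]
 [ 0.34  0.68 -0.64]
 [-0.88 -0.   -0.47]]
bottom pot xy [-0.0308 -0.0492] 0.14499550559327945 grip [ 0.0226 -0.049 ]
[ 0.54014743 -0.35834623  0.13859159]
shift [ 0.4426 -0.0097  0.236 ] turn [ 0.0007 -0.0002  0.0007]
```

Run:
```python
from h import *
Rt=fwd(AZ,np.radians(62))
for z in(.2,.128):rel(np.r_[comp(.031,-.051),z],Rt=Rt)
```

```text
shift [ 0.152  -0.0101  0.1286] turn [ 0.0007 -0.0002  0.0007]
shift [ 0.4697 -0.0098  0.2978] turn [ 0.0007 -0.0002  0.0007]
```

Request:
jog_arm:
  plan:
    - {"x":0.15,"y":-0.01,"z":0.13,"wx":0,"wy":0,"wz":0}
    - {"x":0.15,"y":-0.01,"z":0.13,"wx":0,"wy":0,"wz":0}
    - {"x":0.25,"y":-0.01,"z":0.18,"wx":0,"wy":0,"wz":0}
    - {"x":0.35,"y":-0.01,"z":0.235,"wx":0,"wy":0,"wz":0}
    - {"x":0.42,"y":-0.01,"z":0.27,"wx":0,"wy":0,"wz":0}
    - {"x":0.47,"y":-0.01,"z":0.298,"wx":0,"wy":0,"wz":0}
    - {"x":0.47,"y":-0.01,"z":0.298,"wx":0,"wy":0,"wz":0}
    - {"x":0.47,"y":-0.01,"z":0.298,"wx":0,"wy":0,"wz":0}

```text
t: 9.47
eef_pos: [0.5463, -0.3639, 0.1289]
tool_rot: [0.472, 0.34, 0.787, -0.205]
contact_force: [-0.6, 0.5, 0.4]
gripper_width: 0.154
```

Request:
jog_arm:
  plan:
    - {"x":0,"y":0,"z":0,"wx":0,"wy":0,"wz":0}
    - {"x":0,"y":0,"z":0,"wx":0,"wy":0,"wz":0}
    - {"x":0,"y":0,"z":0,"wx":0,"wy":0,"wz":0}
    - {"x":0,"y":0,"z":0,"wx":0,"wy":0,"wz":0}
    - {"x":0,"y":0,"z":-0.1,"wx":0,"wy":0,"wz":0}
    - {"x":0,"y":0,"z":-0.2,"wx":0,"wy":0,"wz":0}
    - {"x":-0.2,"y":0,"z":-0.3,"wx":0,"wy":0,"wz":0}
    - {"x":-0.4,"y":0,"z":-0.3,"wx":0,"wy":0,"wz":0}
    - {"x":-0.6,"y":0,"z":-0.3,"wx":0,"wy":0,"wz":0}
    - {"x":-0.6,"y":0,"z":-0.3,"wx":0,"wy":0,"wz":0}
  hand: -0.3

```text
t: 10.3
eef_pos: [0.5498, -0.3681, 0.2692]
tool_rot: [0.475, 0.34, 0.785, -0.205]
contact_force: [0.2, -0.7, 0.4]
gripper_width: 0.348
```

Run:
```python
from h import *
p,r,s=pose();print(s['t'],p.round(4),s['q'].round(2),s['gripper_width'])
a=shot('side','s3.png');b=shot('scene','sc3.png')
c1=a[280:440,310:470];c2=b[200:320,150:270]
f=lambda c:cv2.resize(c,(395,395),interpolation=2)
o=np.hstack([f(c1),f(c2)]);cv2.imwrite('pics/s3c.png',o[:,:,::-1])
# check remaining markers
for k in('marker1_center','marker3_center','marker4_center'):
    for n in('scene','side'):
        for d in finder.place_of(n,k)[:3]:print(k,n,round(d['confidence'],2),np.round(d['location']),atz(n,d['location'],.0695).round(3))
Rt=fwd(np.radians(-7),0);rel([.6567,.078,.25],Rt=Rt)
```

```text
10.3 [ 0.5498 -0.3681  0.2692] [ 0.43  0.23 -0.19  2.33  2.21  0.67 -1.01] 0.3479793538380065
marker1_center scene 0.77 [318. 238.] [ 0.451 -0.042  0.07 ]
marker1_center scene 0.51 [379. 243.] [0.475 0.123 0.07 ]
marker1_center scene 0.49 [254. 222.] [ 0.363 -0.234  0.07 ]
marker1_center side 0.9 [371. 215.] [0.61  0.079 0.07 ]
marker1_center side 0.86 [269. 295.] [ 0.348 -0.087  0.07 ]
marker1_center side 0.78 [246. 390.] [ 0.277 -0.274  0.07 ]
marker3_center scene 0.41 [206. 259.] [ 0.543 -0.336  0.07 ]
marker4_center scene 0.56 [400. 286.] [0.655 0.159 0.07 ]
marker4_center scene 0.43 [202. 256.] [ 0.531 -0.347  0.07 ]
marker4_center side 0.91 [376. 188.] [0.646 0.162 0.069]
marker4_center side 0.67 [383. 232.] [0.62  0.023 0.07 ]
marker4_center side 0.28 [401. 389.] [ 0.536 -0.336  0.07 ]
shift [ 0.6293  1.9156 -1.0723] turn [-0.1199  0.3287 -0.1979]
```

View pics/s3c.png

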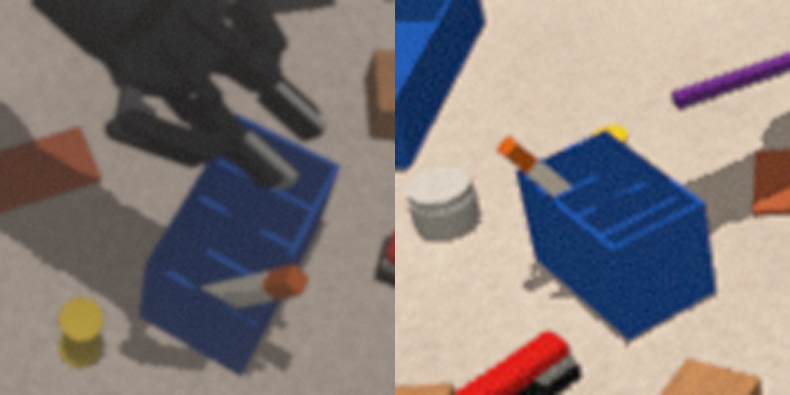

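Orange stands leaning in the end compartment (side crop 290,280). Back to the scanner for red.

Request:
jog_arm:
  plan:
    - {"x":0.32,"y":0.96,"z":-0.54,"wx":-0.12,"wy":0.33,"wz":-0.2}
    - {"x":0.32,"y":0.96,"z":-0.54,"wx":-0.12,"wy":0.33,"wz":-0.2}
    - {"x":0.32,"y":0.96,"z":-0.54,"wx":-0.12,"wy":0.33,"wz":-0.2}
    - {"x":0.32,"y":0.96,"z":-0.54,"wx":-0.12,"wy":0.33,"wz":-0.2}
    - {"x":0.32,"y":0.96,"z":-0.54,"wx":-0.12,"wy":0.33,"wz":-0.2}
    - {"x":0.32,"y":0.96,"z":-0.54,"wx":-0.12,"wy":0.33,"wz":-0.2}
    - {"x":0.32,"y":0.96,"z":-0.54,"wx":-0.12,"wy":0.33,"wz":-0.2}
    - {"x":0.32,"y":0.96,"z":-0.54,"wx":-0.12,"wy":0.33,"wz":-0.2}
    - {"x":0.32,"y":0.96,"z":-0.54,"wx":-0.12,"wy":0.33,"wz":-0.2}
    - {"x":0.32,"y":0.96,"z":-0.54,"wx":-0.12,"wy":0.33,"wz":-0.2}
    - {"x":0.32,"y":0.96,"z":-0.54,"wx":-0.12,"wy":0.33,"wz":-0.2}
    - {"x":0.32,"y":0.96,"z":-0.54,"wx":-0.12,"wy":0.33,"wz":-0.2}
  hand: 0.2

```text
t: 11.7
eef_pos: [0.6015, -0.139, 0.254]
tool_rot: [0.095, 0.121, 0.987, -0.051]
contact_force: [-0.2, -0.4, -0.8]
gripper_width: 0.599
```

Run:
```python
from h import *
p,r,s=pose();print(p,s['q'].round(2))
Rt=fwd(np.radians(-7),0);rel([.62,.078,.25],Rt=Rt)
```

```text
[ 0.60146417 -0.13895363  0.25402712] [ 0.4   0.29 -0.4   1.81  0.3   0.9   1.18]
shift [ 0.1651  1.0719 -0.0973] turn [-0.0285  0.0627 -0.0389]
```

Request:
jog_arm:
  plan:
    - {"x":0.16,"y":1,"z":-0.1,"wx":-0.028,"wy":0.063,"wz":-0.04}
    - {"x":0.16,"y":1,"z":-0.1,"wx":-0.028,"wy":0.063,"wz":-0.04}
    - {"x":0.16,"y":1,"z":-0.1,"wx":-0.028,"wy":0.063,"wz":-0.04}
    - {"x":0.16,"y":1,"z":-0.1,"wx":-0.028,"wy":0.063,"wz":-0.04}
    - {"x":0.16,"y":1,"z":-0.1,"wx":-0.028,"wy":0.063,"wz":-0.04}
    - {"x":0.16,"y":1,"z":-0.1,"wx":-0.028,"wy":0.063,"wz":-0.04}
    - {"x":0.16,"y":1,"z":-0.1,"wx":-0.028,"wy":0.063,"wz":-0.04}
    - {"x":0.16,"y":1,"z":-0.1,"wx":-0.028,"wy":0.063,"wz":-0.04}

```text
t: 12.37
eef_pos: [0.6166, 0.0636, 0.2503]
tool_rot: [-0.002, 0.059, 0.998, -0.001]
contact_force: [0.1, -0.7, 0.4]
gripper_width: 0.599
```

```bash
cat >> h.py <<'E'
def caps(name,n='wrist',z=.072,f='wc.png'):
    "cap centroids of a marker -> mid, yaw"
    I=cv2.cvtColor(shot(n,f),cv2.COLOR_RGB2HSV).astype(int);h,S=I[...,0],(I[...,1]>140)&(I[...,2]>40)
    m={'red':(h<5)|(h>172),'blue':(h>105)&(h<128)}[name]&S
    k,l,st,ce=cv2.connectedComponentsWithStats(m.astype(np.uint8))
    P=[]
    for i in range(1,k):
        if st[i,4]>60:
            q=atz(n,ce[i],z)
            if .5<q[0]<.75 and -.12<q[1]<.25:P.append((st[i,4],q,ce[i]))
    for a in P:print(name,a[0],a[1].round(4),a[2].round(0))
    return P
E
python3 - <<'E'
from h import *
p,r,s=pose();print(p,s['q'].round(2))
for k in('red','blue'):
    P=sorted(caps(k,f='w4.png'),key=lambda a:-a[0])[:2];P.sort(key=lambda a:a[1][0])
    if len(P)==2:
        e=P[1][1]-P[0][1];print('mid',(P[0][1]+P[1][1])/2,np.linalg.norm(e),np.degrees(np.arctan2(e[1],e[0])))
for k in('marker1_center','marker4_center'):
    for d in finder.place_of('wrist',k)[:3]:print(k,round(d['confidence'],2),np.round(d['location']),atz('wrist',d['location'],.0695).round(3))
Rt=fwd(np.radians(-7.2),0);rel([.6567,.078,.12],Rt=Rt)
E
```

```text
[0.61661959 0.06363881 0.25033678] [ 0.17  0.42 -0.5   1.64  0.22  1.14  1.06]
red 776 [0.5666 0.0884 0.072 ] [341. 141.]
red 564 [0.6818 0.0734 0.072 ] [338. 283.]
mid [0.62416886 0.08089655 0.072     ] 0.11613130784622941 -7.386995336940448
blue 463 [0.5887 0.152  0.072 ] [427. 159.]
blue 273 [0.7109 0.155  0.072 ] [437. 303.]
mid [0.64982253 0.15350549 0.072     ] 0.12218884608706634 1.3925019941534036
marker1_center 0.72 [344. 212.] [0.623 0.085 0.07 ]
marker4_center 0.6 [430. 227.] [0.645 0.153 0.07 ]
shift [-0.1874  0.1051  0.6564] turn [-0.0008 -0.0006  0.0013]
```

Neither has moved. On to red, slower near the lid.

Request:
jog_arm:
  plan:
    - {"x":-0.19,"y":0.102,"z":0.2,"wx":0,"wy":0,"wz":0}
    - {"x":-0.19,"y":0.102,"z":0.4,"wx":0,"wy":0,"wz":0}
    - {"x":-0.19,"y":0.102,"z":0.6,"wx":0,"wy":0,"wz":0}
    - {"x":-0.19,"y":0.102,"z":0.75,"wx":0,"wy":0,"wz":0}
    - {"x":-0.19,"y":0.102,"z":0.84,"wx":0,"wy":0,"wz":0}
    - {"x":-0.19,"y":0.102,"z":0.9,"wx":0,"wy":0,"wz":0}
    - {"x":-0.19,"y":0.102,"z":0.91,"wx":0,"wy":0,"wz":0}
    - {"x":-0.19,"y":0.102,"z":0.91,"wx":0,"wy":0,"wz":0}

```text
t: 13.23
eef_pos: [0.6574, 0.0766, 0.0696]
tool_rot: [-0.001, 0.061, 0.998, -0.001]
contact_force: [-0.0, -0.7, 0.7]
gripper_width: 0.6
```

Request:
jog_arm:
  plan:
    - {"x":0,"y":0,"z":0,"wx":0,"wy":0,"wz":0}
    - {"x":0,"y":0,"z":0,"wx":0,"wy":0,"wz":0}
    - {"x":0,"y":0,"z":0,"wx":0,"wy":0,"wz":0}
    - {"x":0,"y":0,"z":0,"wx":0,"wy":0,"wz":0}
    - {"x":0,"y":0,"z":0,"wx":0,"wy":0,"wz":0}
    - {"x":0,"y":0,"z":0,"wx":0,"wy":0,"wz":0}
  hand: -1
  grip_force: 60

```text
t: 13.73
eef_pos: [0.6587, 0.0767, 0.0717]
tool_rot: [0.001, 0.061, 0.998, -0.001]
contact_force: [-1.2, -0.1, 6.7]
gripper_width: 0.143
```

Request:
jog_arm:
  plan:
    - {"x":0,"y":0,"z":-0.1,"wx":0,"wy":0,"wz":0}
    - {"x":0,"y":0,"z":-0.3,"wx":0,"wy":0,"wz":0}
    - {"x":0,"y":0,"z":-0.5,"wx":0,"wy":0,"wz":0}
    - {"x":0,"y":0,"z":-0.8,"wx":0,"wy":0,"wz":0}
    - {"x":0,"y":0,"z":-1.0,"wx":0,"wy":0,"wz":0}
    - {"x":0,"y":0,"z":-1.0,"wx":0,"wy":0,"wz":0}

```text
t: 14.23
eef_pos: [0.6607, 0.0782, 0.2796]
tool_rot: [0.006, 0.061, 0.998, 0.0]
contact_force: [1.8, 0.4, 0.4]
gripper_width: 0.145
```

Run:
```python
from h import *
p,r,s=pose();print(s['t'],p.round(4),s['gripper_width'],s['q'].round(2))
Rt=fwd(AZ,np.radians(62));rel(np.r_[comp(.031,.051),.25],Rt=Rt)
```

```text
14.2333 [0.6607 0.0782 0.2796] 0.14485662066665012 [ 0.14  0.46 -0.5   1.51  0.23  1.22  1.05]
shift [-0.0269 -1.8764  0.1471] turn [ 0.1211 -0.3266  0.1986]
```

Request:
jog_arm:
  plan:
    - {"x":-0.013,"y":-0.2,"z":0.02,"wx":0.12,"wy":-0.326,"wz":0.2}
    - {"x":-0.013,"y":-0.4,"z":0.04,"wx":0.12,"wy":-0.326,"wz":0.2}
    - {"x":-0.013,"y":-0.6,"z":0.06,"wx":0.12,"wy":-0.326,"wz":0.2}
    - {"x":-0.013,"y":-0.94,"z":0.07,"wx":0.12,"wy":-0.326,"wz":0.2}
    - {"x":-0.013,"y":-0.94,"z":0.07,"wx":0.12,"wy":-0.326,"wz":0.2}
    - {"x":-0.013,"y":-0.94,"z":0.07,"wx":0.12,"wy":-0.326,"wz":0.2}
    - {"x":-0.013,"y":-0.94,"z":0.07,"wx":0.12,"wy":-0.326,"wz":0.2}
    - {"x":-0.013,"y":-0.94,"z":0.07,"wx":0.12,"wy":-0.326,"wz":0.2}
    - {"x":-0.013,"y":-0.94,"z":0.07,"wx":0.12,"wy":-0.326,"wz":0.2}
    - {"x":-0.013,"y":-0.94,"z":0.07,"wx":0.12,"wy":-0.326,"wz":0.2}
    - {"x":-0.013,"y":-0.94,"z":0.07,"wx":0.12,"wy":-0.326,"wz":0.2}
    - {"x":-0.013,"y":-0.94,"z":0.07,"wx":0.12,"wy":-0.326,"wz":0.2}

```text
t: 15.23
eef_pos: [0.6408, -0.1086, 0.2675]
tool_rot: [0.458, 0.338, 0.798, -0.198]
contact_force: [-1.1, -0.6, -1.3]
gripper_width: 0.145
```

Run:
```python
from h import *
p,r,s=pose();print(s['t'],p.round(4),s['gripper_width'],s['q'].round(2))
Rt=fwd(AZ,np.radians(62));rel(np.r_[comp(.031,.051),.24],Rt=Rt)
```

```text
15.2333 [ 0.6408 -0.1086  0.2675] 0.144898790680523 [-0.2   0.31 -0.17  2.17  1.54  0.97 -0.77]
shift [-0.1775 -0.718   0.5913] turn [ 0.0032 -0.0117  0.0045]
```

Request:
jog_arm:
  plan:
    - {"x":-0.178,"y":-0.2,"z":0.2,"wx":0,"wy":-0.012,"wz":0.005}
    - {"x":-0.178,"y":-0.4,"z":0.4,"wx":0,"wy":-0.012,"wz":0.005}
    - {"x":-0.178,"y":-0.6,"z":0.5,"wx":0,"wy":-0.012,"wz":0.005}
    - {"x":-0.178,"y":-0.718,"z":0.59,"wx":0,"wy":-0.012,"wz":0.005}
    - {"x":-0.178,"y":-0.718,"z":0.59,"wx":0,"wy":-0.012,"wz":0.005}
    - {"x":-0.178,"y":-0.718,"z":0.59,"wx":0,"wy":-0.012,"wz":0.005}
    - {"x":-0.178,"y":-0.718,"z":0.59,"wx":0,"wy":-0.012,"wz":0.005}
    - {"x":-0.178,"y":-0.718,"z":0.59,"wx":0,"wy":-0.012,"wz":0.005}

```text
t: 15.9
eef_pos: [0.6211, -0.2939, 0.241]
tool_rot: [0.475, 0.34, 0.787, -0.2]
contact_force: [0.2, 0.2, 0.5]
gripper_width: 0.145
```

Run:
```python
from h import *
p,r,s=pose();print(s['t'],p.round(4),s['gripper_width'],s['q'].round(2))
b=shot('scene','sc4.png');a=shot('side','s4.png')
u,v=proj('side',p).astype(int);w,z=proj('scene',p).astype(int)
f=lambda c:cv2.resize(c,(395,395),interpolation=2)
cv2.imwrite('pics/s4c.png',np.hstack([f(a[v-60:v+120,u-90:u+90]),f(b[z-40:z+120,w-80:w+80])])[:,:,::-1])
Rt=fwd(AZ,np.radians(62));rel(np.r_[comp(.031,.051),.2],Rt=Rt);rel(np.r_[comp(.031,.051),.128],Rt=Rt)
```

```text
15.9 [ 0.6211 -0.2939  0.241 ] 0.14530474172365507 [ 0.07  0.34 -0.02  2.26  2.04  0.75 -1.02]
shift [ 0.1793 -0.0131  0.0988] turn [ 0.0042  0.0005 -0.0005]
shift [ 0.4974 -0.0159  0.2674] turn [ 0.0042  0.0005 -0.0005]
```

View pics/s4c.png

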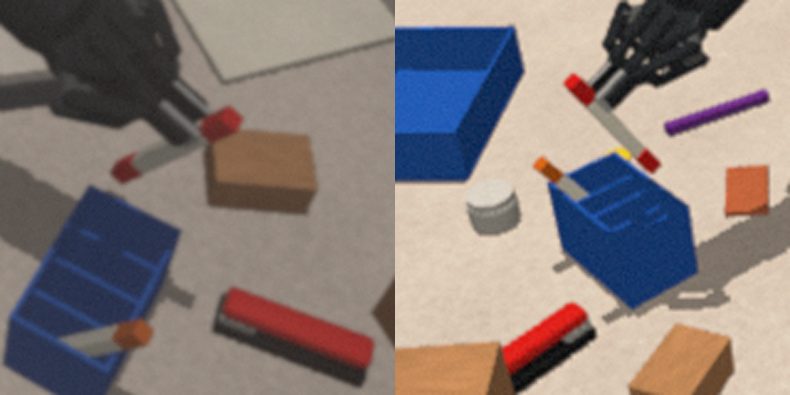

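Red is held square above the near-right compartment (scene crop 650,160), and orange is still in. Insert and release.

Request:
jog_arm:
  plan:
    - {"x":0.18,"y":-0.013,"z":0.1,"wx":0.004,"wy":0,"wz":0}
    - {"x":0.18,"y":-0.013,"z":0.1,"wx":0.004,"wy":0,"wz":0}
    - {"x":0.28,"y":-0.015,"z":0.15,"wx":0.004,"wy":0,"wz":0}
    - {"x":0.38,"y":-0.015,"z":0.205,"wx":0.004,"wy":0,"wz":0}
    - {"x":0.45,"y":-0.016,"z":0.242,"wx":0.004,"wy":0,"wz":0}
    - {"x":0.495,"y":-0.016,"z":0.267,"wx":0.004,"wy":0,"wz":0}
    - {"x":0.495,"y":-0.016,"z":0.267,"wx":0.004,"wy":0,"wz":0}
    - {"x":0.495,"y":-0.016,"z":0.267,"wx":0.004,"wy":0,"wz":0}

```text
t: 16.67
eef_pos: [0.6211, -0.2946, 0.1293]
tool_rot: [0.473, 0.342, 0.786, -0.205]
contact_force: [0.2, 0.1, -0.2]
gripper_width: 0.147
```

Request:
jog_arm:
  plan:
    - {"x":0,"y":0,"z":0,"wx":0,"wy":0,"wz":0}
    - {"x":0,"y":0,"z":0,"wx":0,"wy":0,"wz":0}
    - {"x":0,"y":0,"z":0,"wx":0,"wy":0,"wz":0}
    - {"x":0,"y":0,"z":0,"wx":0,"wy":0,"wz":0}
    - {"x":0,"y":0,"z":-0.1,"wx":0,"wy":0,"wz":0}
    - {"x":0,"y":0,"z":-0.2,"wx":0,"wy":0,"wz":0}
    - {"x":-0.2,"y":0,"z":-0.3,"wx":0,"wy":0,"wz":0}
    - {"x":-0.4,"y":0,"z":-0.3,"wx":0,"wy":0,"wz":0}
    - {"x":-0.6,"y":0,"z":-0.3,"wx":0,"wy":0,"wz":0}
    - {"x":-0.6,"y":0,"z":-0.3,"wx":0,"wy":0,"wz":0}
  hand: -0.3

```text
t: 17.5
eef_pos: [0.6267, -0.3005, 0.274]
tool_rot: [0.48, 0.344, 0.781, -0.205]
contact_force: [0.9, -0.5, 0.9]
gripper_width: 0.35
```

Run:
```python
from h import *
p,r,s=pose();print(s['t'],p.round(4),s['q'].round(2),s['gripper_width'])
for n in('scene','side'):
    shot(n,n+'5.png')
    for k in('marker1_center','marker3_center','marker4_center'):
        for d in finder.place_of(n,k)[:4]:print(k,n,round(d['confidence'],2),np.round(d['location']),atz(n,d['location'],.07).round(3))
Rt=fwd(np.radians(1.8),0);rel([.64,.15,.25],Rt=Rt)
```

```text
17.5 [ 0.6267 -0.3005  0.274 ] [ 0.06  0.29  0.    2.23  1.97  0.72 -0.93] 0.3497226107465859
marker1_center scene 0.77 [378. 243.] [0.477 0.12  0.07 ]
marker1_center scene 0.71 [221. 277.] [ 0.619 -0.282  0.07 ]
marker1_center scene 0.6 [254. 220.] [ 0.354 -0.234  0.07 ]
marker3_center scene 0.7 [204. 258.] [ 0.541 -0.343  0.07 ]
marker4_center scene 0.52 [396. 284.] [0.649 0.149 0.07 ]
marker1_center side 0.9 [428. 354.] [ 0.606 -0.285  0.07 ]
marker1_center side 0.9 [246. 388.] [ 0.278 -0.269  0.07 ]
marker1_center side 0.73 [274. 234.] [0.386 0.074 0.07 ]
marker1_center side 0.62 [268. 295.] [ 0.346 -0.086  0.07 ]
marker4_center side 0.7 [325. 231.] [0.497 0.055 0.07 ]
marker4_center side 0.53 [377. 193.] [0.644 0.145 0.07 ]
shift [ 0.7891  1.589  -1.3596] turn [-0.1461  0.3225 -0.2432]
```

Red is in the pot by both cameras. Now blue.

Request:
jog_arm:
  plan:
    - {"x":0.39,"y":0.8,"z":-0.68,"wx":-0.146,"wy":0.322,"wz":-0.243}
    - {"x":0.39,"y":0.8,"z":-0.68,"wx":-0.146,"wy":0.322,"wz":-0.243}
    - {"x":0.39,"y":0.8,"z":-0.68,"wx":-0.146,"wy":0.322,"wz":-0.243}
    - {"x":0.39,"y":0.8,"z":-0.68,"wx":-0.146,"wy":0.322,"wz":-0.243}
    - {"x":0.39,"y":0.8,"z":-0.68,"wx":-0.146,"wy":0.322,"wz":-0.243}
    - {"x":0.39,"y":0.8,"z":-0.68,"wx":-0.146,"wy":0.322,"wz":-0.243}
    - {"x":0.39,"y":0.8,"z":-0.68,"wx":-0.146,"wy":0.322,"wz":-0.243}
    - {"x":0.39,"y":0.8,"z":-0.68,"wx":-0.146,"wy":0.322,"wz":-0.243}
    - {"x":0.39,"y":0.8,"z":-0.68,"wx":-0.146,"wy":0.322,"wz":-0.243}
    - {"x":0.39,"y":0.8,"z":-0.68,"wx":-0.146,"wy":0.322,"wz":-0.243}
    - {"x":0.39,"y":0.8,"z":-0.68,"wx":-0.146,"wy":0.322,"wz":-0.243}
    - {"x":0.39,"y":0.8,"z":-0.68,"wx":-0.146,"wy":0.322,"wz":-0.243}
  hand: 0.2

```text
t: 18.9
eef_pos: [0.6313, -0.0712, 0.2561]
tool_rot: [0.086, 0.052, 0.994, -0.043]
contact_force: [0.3, 0.4, -0.3]
gripper_width: 0.598
```

Run:
```python
from h import *
p,r,s=pose();print(p,s['q'].round(2))
Rt=fwd(np.radians(1.8),0);rel([.62,.12,.25],Rt=Rt)
```

```text
[ 0.63131401 -0.07124605  0.25606417] [ 0.2   0.32 -0.3   1.76  0.25  0.93  1.26]
shift [ 0.1522  0.9437 -0.0693] turn [-0.0281  0.0547 -0.043 ]
```

Request:
jog_arm:
  plan:
    - {"x":0.15,"y":0.94,"z":-0.07,"wx":-0.028,"wy":0.055,"wz":-0.043}
    - {"x":0.15,"y":0.94,"z":-0.07,"wx":-0.028,"wy":0.055,"wz":-0.043}
    - {"x":0.15,"y":0.94,"z":-0.07,"wx":-0.028,"wy":0.055,"wz":-0.043}
    - {"x":0.15,"y":0.94,"z":-0.07,"wx":-0.028,"wy":0.055,"wz":-0.043}
    - {"x":0.15,"y":0.94,"z":-0.07,"wx":-0.028,"wy":0.055,"wz":-0.043}
    - {"x":0.15,"y":0.94,"z":-0.07,"wx":-0.028,"wy":0.055,"wz":-0.043}
    - {"x":0.15,"y":0.94,"z":-0.07,"wx":-0.028,"wy":0.055,"wz":-0.043}
    - {"x":0.15,"y":0.94,"z":-0.07,"wx":-0.028,"wy":0.055,"wz":-0.043}
    - {"x":0.15,"y":0.94,"z":-0.07,"wx":-0.028,"wy":0.055,"wz":-0.043}

```text
t: 19.65
eef_pos: [0.6204, 0.1171, 0.2496]
tool_rot: [-0.001, -0.014, 1.0, -0.001]
contact_force: [0.6, 0.6, 0.3]
gripper_width: 0.603
```

Run:
```python
from h import *
p,r,s=pose();print(p,s['q'].round(2))
P=sorted(caps('blue',f='w6.png'),key=lambda a:-a[0])[:2];P.sort(key=lambda a:a[1][0])
if len(P)==2:
    e=P[1][1]-P[0][1];m=(P[0][1]+P[1][1])/2;ya=np.arctan2(e[1],e[0]);print('mid',m,np.linalg.norm(e),np.degrees(ya))
    g=m+.035*np.array([np.cos(ya),np.sin(ya),0]);g[2]=.068;print(g);rel(g,Rt=fwd(ya,0))
for d in finder.place_of('wrist','marker4_center')[:3]:print(round(d['confidence'],2),np.round(d['location']),atz('wrist',d['location'],.0695).round(3))
```

```text
[0.62041144 0.11714429 0.24955214] [ 0.01  0.42 -0.39  1.62  0.17  1.14  1.17]
blue 633 [0.5884 0.1502 0.072 ] [359. 169.]
blue 167 [0.6958 0.1558 0.072 ] [358. 297.]
mid [0.64209311 0.1530213  0.072     ] 0.10754526626585284 2.9792520441976618
[0.67704581 0.15484041 0.068     ]
shift [-0.2897  0.1813  0.9081] turn [-0.0004 -0.0006 -0.0074]
0.67 [251.  46.] [0.503 0.068 0.07 ]
0.55 [356. 236.] [0.643 0.152 0.07 ]
```

Request:
jog_arm:
  plan:
    - {"x":-0.3,"y":0.178,"z":0.2,"wx":0,"wy":0,"wz":-0.004}
    - {"x":-0.3,"y":0.178,"z":0.4,"wx":0,"wy":0,"wz":-0.004}
    - {"x":-0.3,"y":0.178,"z":0.6,"wx":0,"wy":0,"wz":-0.004}
    - {"x":-0.3,"y":0.178,"z":0.75,"wx":0,"wy":0,"wz":-0.004}
    - {"x":-0.3,"y":0.178,"z":0.84,"wx":0,"wy":0,"wz":-0.004}
    - {"x":-0.3,"y":0.178,"z":0.9,"wx":0,"wy":0,"wz":-0.004}
    - {"x":-0.3,"y":0.178,"z":0.905,"wx":0,"wy":0,"wz":-0.004}
    - {"x":-0.3,"y":0.178,"z":0.905,"wx":0,"wy":0,"wz":-0.004}

```text
t: 20.42
eef_pos: [0.6797, 0.1538, 0.0695]
tool_rot: [-0.001, -0.02, 1.0, -0.001]
contact_force: [-0.6, -1.4, 0.7]
gripper_width: 0.598
```

Request:
jog_arm:
  plan:
    - {"x":0,"y":0,"z":0,"wx":0,"wy":0,"wz":0}
    - {"x":0,"y":0,"z":0,"wx":0,"wy":0,"wz":0}
    - {"x":0,"y":0,"z":0,"wx":0,"wy":0,"wz":0}
    - {"x":0,"y":0,"z":0,"wx":0,"wy":0,"wz":0}
    - {"x":0,"y":0,"z":0,"wx":0,"wy":0,"wz":0}
    - {"x":0,"y":0,"z":0,"wx":0,"wy":0,"wz":0}
  hand: -1
  grip_force: 60

```text
t: 20.92
eef_pos: [0.6813, 0.154, 0.0723]
tool_rot: [0.001, -0.02, 1.0, -0.0]
contact_force: [-0.3, 0.2, 6.4]
gripper_width: 0.15
```

Request:
jog_arm:
  plan:
    - {"x":0,"y":0,"z":-0.1,"wx":0,"wy":0,"wz":0}
    - {"x":0,"y":0,"z":-0.3,"wx":0,"wy":0,"wz":0}
    - {"x":0,"y":0,"z":-0.5,"wx":0,"wy":0,"wz":0}
    - {"x":0,"y":0,"z":-0.8,"wx":0,"wy":0,"wz":0}
    - {"x":0,"y":0,"z":-1.0,"wx":0,"wy":0,"wz":0}
    - {"x":0,"y":0,"z":-1.0,"wx":0,"wy":0,"wz":0}

```text
t: 21.42
eef_pos: [0.6829, 0.1553, 0.281]
tool_rot: [0.007, -0.02, 1.0, 0.001]
contact_force: [-0.2, 0.2, 0.3]
gripper_width: 0.146
```

Run:
```python
from h import *
p,r,s=pose();print(s['t'],p.round(4),s['gripper_width'],s['q'].round(2))
Rt=fwd(AZ,np.radians(62));rel(np.r_[comp(.031,-.008),.25],Rt=Rt)
```

```text
21.4167 [0.6829 0.1553 0.281 ] 0.14588210740819377 [-0.06  0.51 -0.39  1.42  0.2   1.24  1.15]
shift [ 0.6275 -2.4293  0.1416] turn [ 0.1498 -0.3184  0.2443]
```

Request:
jog_arm:
  plan:
    - {"x":0.05,"y":-0.2,"z":0.01,"wx":0,"wy":0,"wz":0}
    - {"x":0.1,"y":-0.4,"z":0.03,"wx":0.15,"wy":-0.318,"wz":0.244}
    - {"x":0.15,"y":-0.6,"z":0.04,"wx":0.15,"wy":-0.318,"wz":0.244}
    - {"x":0.2,"y":-0.9,"z":0.05,"wx":0.15,"wy":-0.318,"wz":0.244}
    - {"x":0.2,"y":-0.9,"z":0.05,"wx":0.15,"wy":-0.318,"wz":0.244}
    - {"x":0.2,"y":-0.9,"z":0.05,"wx":0.15,"wy":-0.318,"wz":0.244}
    - {"x":0.2,"y":-0.9,"z":0.05,"wx":0.15,"wy":-0.318,"wz":0.244}
    - {"x":0.2,"y":-0.9,"z":0.05,"wx":0.15,"wy":-0.318,"wz":0.244}
    - {"x":0.2,"y":-0.9,"z":0.05,"wx":0.15,"wy":-0.318,"wz":0.244}
    - {"x":0.2,"y":-0.9,"z":0.05,"wx":0.15,"wy":-0.318,"wz":0.244}
    - {"x":0.2,"y":-0.9,"z":0.05,"wx":0.15,"wy":-0.318,"wz":0.244}
    - {"x":0.2,"y":-0.9,"z":0.05,"wx":0.15,"wy":-0.318,"wz":0.244}

```text
t: 22.42
eef_pos: [0.6504, -0.0263, 0.272]
tool_rot: [0.407, 0.294, 0.846, -0.181]
contact_force: [-0.3, -1.0, -0.8]
gripper_width: 0.143
```

Run:
```python
from h import *
p,r,s=pose();print(s['t'],p.round(4),s['gripper_width'],s['q'].round(2))
Rt=fwd(AZ,np.radians(62));rel(np.r_[comp(.031,-.014),.27],Rt=Rt)
```

```text
22.4167 [ 0.6504 -0.0263  0.272 ] 0.14294806565219167 [-0.38  0.28 -0.07  2.08  1.3   0.9  -0.49]
shift [-0.3488 -1.4404  0.6331] turn [ 0.0203 -0.05    0.0379]
```

Request:
jog_arm:
  plan:
    - {"x":-0.17,"y":-0.72,"z":0.32,"wx":0.02,"wy":-0.05,"wz":0.038}
    - {"x":-0.17,"y":-0.72,"z":0.32,"wx":0.02,"wy":-0.05,"wz":0.038}
    - {"x":-0.17,"y":-0.72,"z":0.32,"wx":0.02,"wy":-0.05,"wz":0.038}
    - {"x":-0.17,"y":-0.72,"z":0.32,"wx":0.02,"wy":-0.05,"wz":0.038}
    - {"x":-0.17,"y":-0.72,"z":0.32,"wx":0.02,"wy":-0.05,"wz":0.038}
    - {"x":-0.17,"y":-0.72,"z":0.32,"wx":0.02,"wy":-0.05,"wz":0.038}

```text
t: 22.92
eef_pos: [0.6102, -0.1857, 0.2709]
tool_rot: [0.473, 0.344, 0.785, -0.206]
contact_force: [-0.1, 1.0, -0.2]
gripper_width: 0.143
```

Run:
```python
from h import *
p,r,s=pose();print(s['t'],p.round(4),s['gripper_width'],s['q'].round(2))
Rt=fwd(AZ,np.radians(62));rel(np.r_[comp(.031,-.014),.25],Rt=Rt)
```

```text
22.9167 [ 0.6102 -0.1857  0.2709] 0.14335125921059044 [-0.26  0.26  0.06  2.27  1.7   0.86 -0.88]
shift [-0.1132 -0.6582  0.4344] turn [-0.001   0.0003 -0.0011]
```

Request:
jog_arm:
  plan:
    - {"x":-0.05,"y":-0.25,"z":0.15,"wx":0,"wy":0,"wz":0}
    - {"x":-0.1,"y":-0.45,"z":0.3,"wx":0,"wy":0,"wz":0}
    - {"x":-0.113,"y":-0.6,"z":0.4,"wx":0,"wy":0,"wz":0}
    - {"x":-0.113,"y":-0.658,"z":0.434,"wx":0,"wy":0,"wz":0}
    - {"x":-0.113,"y":-0.658,"z":0.434,"wx":0,"wy":0,"wz":0}
    - {"x":-0.113,"y":-0.658,"z":0.434,"wx":0,"wy":0,"wz":0}
    - {"x":-0.113,"y":-0.658,"z":0.434,"wx":0,"wy":0,"wz":0}

```text
t: 23.5
eef_pos: [0.5743, -0.3378, 0.2508]
tool_rot: [0.473, 0.343, 0.785, -0.205]
contact_force: [0.1, 0.2, 0.2]
gripper_width: 0.143
```

Run:
```python
from h import *
p,r,s=pose();print(s['t'],p.round(4),s['gripper_width'],s['q'].round(2))
b=shot('scene','sc7.png');a=shot('side','s7.png')
f=lambda c:cv2.resize(c,(395,395),interpolation=2)
cv2.imwrite('pics/s7c.png',np.hstack([f(a[260:440,320:500]),f(b[170:320,140:290])])[:,:,::-1])
Rt=fwd(AZ,np.radians(62));rel(np.r_[comp(.031,-.014),.2],Rt=Rt);rel(np.r_[comp(.031,-.014),.128],Rt=Rt)
```

```text
23.5 [ 0.5743 -0.3378  0.2508] 0.1431558606218428 [ 0.02  0.28  0.17  2.33  2.19  0.67 -1.12]
shift [ 0.2227 -0.0162  0.1205] turn [ 0.0003  0.0005 -0.001 ]
shift [ 0.5408 -0.0173  0.289 ] turn [ 0.0003  0.0005 -0.001 ]
```

View pics/s7c.png

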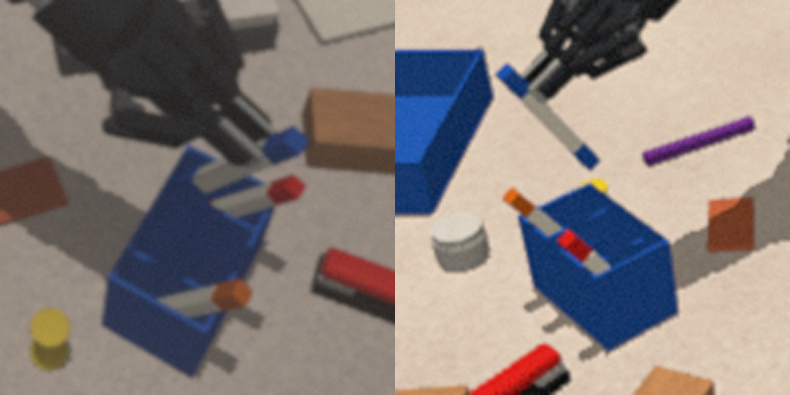

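Red and orange stand in the tidy, and blue is held above between them. Insert, open a little, retreat.

Request:
jog_arm:
  plan:
    - {"x":0.22,"y":-0.016,"z":0.12,"wx":0,"wy":0,"wz":0}
    - {"x":0.22,"y":-0.016,"z":0.12,"wx":0,"wy":0,"wz":0}
    - {"x":0.32,"y":-0.017,"z":0.172,"wx":0,"wy":0,"wz":0}
    - {"x":0.42,"y":-0.017,"z":0.225,"wx":0,"wy":0,"wz":0}
    - {"x":0.5,"y":-0.017,"z":0.267,"wx":0,"wy":0,"wz":0}
    - {"x":0.54,"y":-0.017,"z":0.289,"wx":0,"wy":0,"wz":0}
    - {"x":0.54,"y":-0.017,"z":0.289,"wx":0,"wy":0,"wz":0}
    - {"x":0.54,"y":-0.017,"z":0.289,"wx":0,"wy":0,"wz":0}

```text
t: 24.27
eef_pos: [0.5735, -0.3388, 0.1286]
tool_rot: [0.473, 0.342, 0.785, -0.205]
contact_force: [-0.4, -0.2, -0.5]
gripper_width: 0.147
```

Request:
jog_arm:
  plan:
    - {"x":0,"y":0,"z":0,"wx":0,"wy":0,"wz":0}
    - {"x":0,"y":0,"z":0,"wx":0,"wy":0,"wz":0}
    - {"x":0,"y":0,"z":0,"wx":0,"wy":0,"wz":0}
    - {"x":0,"y":0,"z":0,"wx":0,"wy":0,"wz":0}
    - {"x":0,"y":0,"z":-0.1,"wx":0,"wy":0,"wz":0}
    - {"x":0,"y":0,"z":-0.2,"wx":0,"wy":0,"wz":0}
    - {"x":0,"y":0,"z":-0.3,"wx":0,"wy":0,"wz":0}
    - {"x":-0.2,"y":0,"z":-0.4,"wx":0,"wy":0,"wz":0}
    - {"x":-0.4,"y":0,"z":-0.4,"wx":0,"wy":0,"wz":0}
    - {"x":-0.4,"y":0,"z":-0.4,"wx":0,"wy":0,"wz":0}
  hand: -0.45

```text
t: 25.1
eef_pos: [0.5527, -0.315, 0.2424]
tool_rot: [0.477, 0.342, 0.784, -0.204]
contact_force: [0.5, -1.0, 1.6]
gripper_width: 0.277
```

Run:
```python
from h import *
p,r,s=pose();print(s['t'],p.round(4),s['gripper_width'],s['q'].round(2))
b=shot('scene','sc8.png');a=shot('side','s8.png')
f=lambda c:cv2.resize(c,(395,395),interpolation=2)
cv2.imwrite('pics/s8c.png',np.hstack([f(a[260:440,320:500]),f(b[170:320,140:290])])[:,:,::-1])
for d in finder.place_of('side','lid_handle')[:1]+finder.place_of('scene','lid_handle')[:1]:print(d)
y=np.radians(83);Rt=fwd(y-np.pi/2,0)
rel([.492,.072,.25],Rt=Rt)
```

```text
25.1 [ 0.5527 -0.315   0.2424] 0.2768507954922193 [ 0.28  0.27 -0.19  2.38  2.14  0.79 -1.07]
{'location': [360.2, 251.5], 'confidence': 0.74}
shift [ 0.6991  1.1059 -1.455 ] turn [-0.1196  0.3308 -0.2002]
```

View pics/s8c.png

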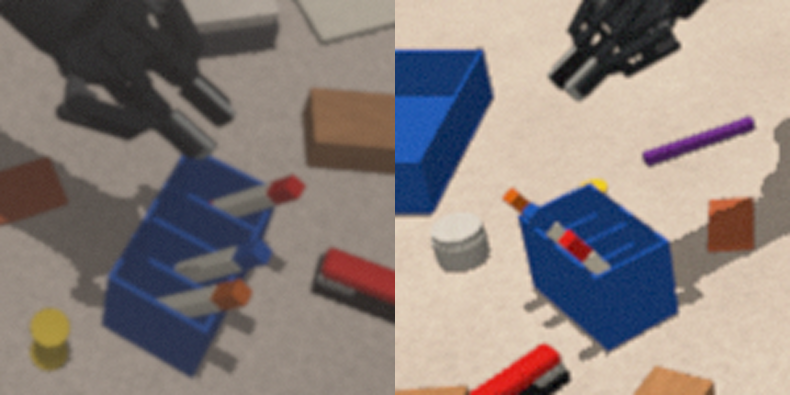

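All three markers stand in the tidy, leaning on the far rim (side crop: orange 230,295, blue 250,250, red 285,190). The gripper is clear. Now the handle.

Request:
jog_arm:
  plan:
    - {"x":0.05,"y":0.1,"z":-0.2,"wx":0,"wy":0,"wz":0}
    - {"x":0.35,"y":0.55,"z":-0.73,"wx":-0.12,"wy":0.33,"wz":-0.2}
    - {"x":0.35,"y":0.55,"z":-0.73,"wx":-0.12,"wy":0.33,"wz":-0.2}
    - {"x":0.35,"y":0.55,"z":-0.73,"wx":-0.12,"wy":0.33,"wz":-0.2}
    - {"x":0.35,"y":0.55,"z":-0.73,"wx":-0.12,"wy":0.33,"wz":-0.2}
    - {"x":0.35,"y":0.55,"z":-0.73,"wx":-0.12,"wy":0.33,"wz":-0.2}
    - {"x":0.35,"y":0.55,"z":-0.73,"wx":-0.12,"wy":0.33,"wz":-0.2}
    - {"x":0.35,"y":0.55,"z":-0.73,"wx":-0.12,"wy":0.33,"wz":-0.2}
    - {"x":0.35,"y":0.55,"z":-0.73,"wx":-0.12,"wy":0.33,"wz":-0.2}
    - {"x":0.35,"y":0.55,"z":-0.73,"wx":-0.12,"wy":0.33,"wz":-0.2}
    - {"x":0.35,"y":0.55,"z":-0.73,"wx":-0.12,"wy":0.33,"wz":-0.2}
    - {"x":0.35,"y":0.55,"z":-0.73,"wx":-0.12,"wy":0.33,"wz":-0.2}
  hand: 0.4

```text
t: 26.3
eef_pos: [0.5182, -0.1217, 0.2412]
tool_rot: [0.141, 0.157, 0.974, -0.077]
contact_force: [0.3, -0.6, -0.5]
gripper_width: 0.7
```

Run:
```python
from h import *
p,r,s=pose();print(s['t'],p.round(3),s['q'].round(2))
rel([.495,.06,.22],Rt=fwd(np.radians(-7),0))
```

```text
26.3 [ 0.518 -0.122  0.241] [ 0.26  0.11 -0.29  2.08  0.35  0.73  0.99]
shift [ 0.3964  0.8258 -0.1055] turn [-0.0438  0.0932 -0.0625]
```

Request:
jog_arm:
  plan:
    - {"x":0.396,"y":0.826,"z":-0.105,"wx":-0.044,"wy":0.093,"wz":-0.062}
    - {"x":0.396,"y":0.826,"z":-0.105,"wx":-0.044,"wy":0.093,"wz":-0.062}
    - {"x":0.396,"y":0.826,"z":-0.105,"wx":-0.044,"wy":0.093,"wz":-0.062}
    - {"x":0.396,"y":0.826,"z":-0.105,"wx":-0.044,"wy":0.093,"wz":-0.062}
    - {"x":0.396,"y":0.826,"z":-0.105,"wx":-0.044,"wy":0.093,"wz":-0.062}
    - {"x":0.396,"y":0.826,"z":-0.105,"wx":-0.044,"wy":0.093,"wz":-0.062}
    - {"x":0.396,"y":0.826,"z":-0.105,"wx":-0.044,"wy":0.093,"wz":-0.062}
    - {"x":0.396,"y":0.826,"z":-0.105,"wx":-0.044,"wy":0.093,"wz":-0.062}
    - {"x":0.396,"y":0.826,"z":-0.105,"wx":-0.044,"wy":0.093,"wz":-0.062}

```text
t: 27.05
eef_pos: [0.4947, 0.0585, 0.2192]
tool_rot: [-0.0, 0.063, 0.998, -0.0]
contact_force: [-0.5, -0.5, -0.4]
gripper_width: 0.702
```

Run:
```python
from h import *
p,r,s=pose();print(s['t'],p.round(3),s['q'].round(2))
shot('wrist','w9.png')
for k,z in(('lid_handle',.058),('lid_hinge',.05),('tile_center',.004)):
    for d in finder.place_of('wrist',k)[:2]:print(k,round(d['confidence'],2),np.round(d['location']),atz('wrist',d['location'],z).round(4))
rel([.491,.073,.12],Rt=fwd(np.radians(-7),0))
```

```text
27.05 [0.495 0.058 0.219] [ 0.13  0.23 -0.43  1.96  0.12  0.98  1.09]
lid_handle 0.82 [323. 219.] [0.5005 0.0644 0.058 ]
tile_center 0.78 [ 16. 170.] [ 0.4381 -0.1937  0.004 ]
shift [0.0295 0.0661 0.4996] turn [ 0.0001  0.0003 -0.0009]
```

View pics/w9.png

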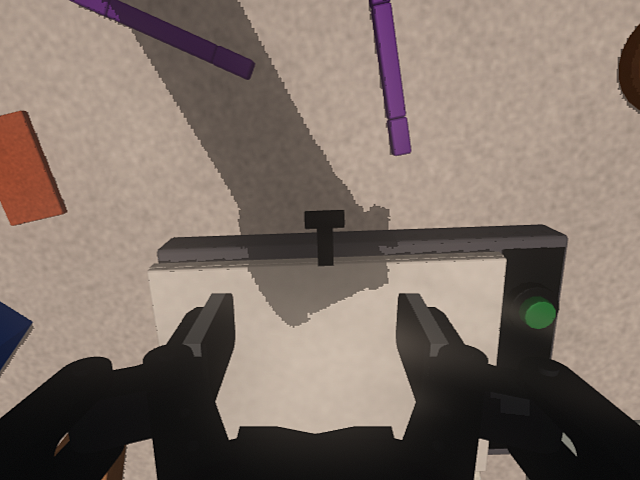

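The handle is at (325,218), near the gripper centre line, with the button at (540,315) and the tile at (30,165). I descend halfway and re-measure.

Request:
jog_arm:
  plan:
    - {"x":0,"y":0.045,"z":0.2,"wx":0,"wy":0,"wz":0}
    - {"x":0,"y":0.045,"z":0.4,"wx":0,"wy":0,"wz":0}
    - {"x":0,"y":0.045,"z":0.5,"wx":0,"wy":0,"wz":0}
    - {"x":0,"y":0.045,"z":0.5,"wx":0,"wy":0,"wz":0}
    - {"x":0,"y":0.045,"z":0.5,"wx":0,"wy":0,"wz":0}

```text
t: 27.67
eef_pos: [0.4959, 0.0677, 0.1196]
tool_rot: [-0.001, 0.063, 0.998, 0.0]
contact_force: [0.2, -0.2, 0.3]
gripper_width: 0.704
```

Run:
```python
from h import *
p,r,s=pose();print(s['t'],p.round(4))
im=shot('wrist','w10.png')
for d in finder.place_of('wrist','lid_handle')[:2]+finder.place_of('wrist','lid_handle')[:1]:print(round(d['confidence'],2),np.round(d['location']),atz('wrist',d['location'],.058).round(4))
for d in finder.find_in('wrist','lid_handle')[:2]:print(d)
print(proj('wrist',[.495,.069,.058]))
```

```text
27.6667 [0.4959 0.0677 0.1196]
0.56 [312. 264.] [0.503  0.0666 0.058 ]
0.56 [312. 264.] [0.503  0.0666 0.058 ]
{'bbox': [56.9, 252.7, 513.7, 226.5], 'confidence': 0.57}
[314.88342066 249.29387468]
```

View pics/w10.png

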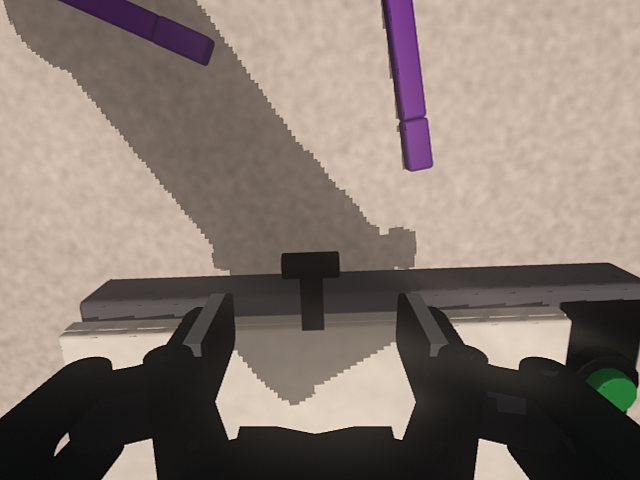

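The bar is at (310,265), giving (0.500, 0.067). Descend and pinch it.

Request:
jog_arm:
  plan:
    - {"x":-0.02,"y":-0.004,"z":0.12,"wx":0,"wy":0,"wz":0}
    - {"x":-0.02,"y":-0.004,"z":0.22,"wx":0,"wy":0,"wz":0}
    - {"x":-0.02,"y":-0.004,"z":0.3,"wx":0,"wy":0,"wz":0}
    - {"x":-0.02,"y":-0.004,"z":0.35,"wx":0,"wy":0,"wz":0}
    - {"x":-0.02,"y":-0.004,"z":0.35,"wx":0,"wy":0,"wz":0}
    - {"x":-0.02,"y":-0.004,"z":0.35,"wx":0,"wy":0,"wz":0}

```text
t: 28.37
eef_pos: [0.5025, 0.0671, 0.0525]
tool_rot: [0.003, 0.063, 0.998, 0.001]
contact_force: [0.8, 0.2, -0.2]
gripper_width: 0.701
```

Request:
jog_arm:
  plan:
    - {"x":0,"y":0,"z":0,"wx":0,"wy":0,"wz":0}
    - {"x":0,"y":0,"z":0,"wx":0,"wy":0,"wz":0}
    - {"x":0,"y":0,"z":0,"wx":0,"wy":0,"wz":0}
    - {"x":0,"y":0,"z":0,"wx":0,"wy":0,"wz":0}
    - {"x":0,"y":0,"z":0,"wx":0,"wy":0,"wz":0}
    - {"x":0,"y":0,"z":0,"wx":0,"wy":0,"wz":0}
  hand: -1
  grip_force: 60

```text
t: 28.87
eef_pos: [0.5031, 0.0643, 0.0541]
tool_rot: [0.003, 0.064, 0.998, -0.001]
contact_force: [-2.4, -7.3, 12.9]
gripper_width: 0.33
```

Run:
```python
from h import *
p,r,s=pose();print(s['t'],p.round(4),s['gripper_width'],s['contact_force'].round(1),r.as_matrix().round(3).tolist())
ax=r.inv()
# arc: tool origin relative to handle fixed; handle rel hinge (-.24 along,+.008)
f=np.array([np.cos(np.radians(-7)),np.sin(np.radians(-7)),0])
for th in np.arange(.1,1.5,.1):
    h=lambda t:f*(-.24*np.cos(t)+ -.008*np.sin(t)*-1*-1)+np.array([0,0,.24*np.sin(t)+.008*np.cos(t)])
    print(round(th,2),(ax.apply(h(th)-h(0))/.2).round(3))
```

```text
28.8667 [0.5031 0.0643 0.0541] 0.330169408395189 [-2.4 -7.3 12.9] [[-0.992, 0.127, 0.006], [0.127, 0.992, -0.003], [-0.006, -0.002, -1.0]]
0.1 [-0.003 -0.    -0.12 ]
0.2 [-0.018 -0.    -0.237]
0.3 [-0.044 -0.    -0.353]
0.4 [-0.082 -0.001 -0.464]
0.5 [-0.131 -0.    -0.57 ]
0.6 [-0.191 -0.    -0.669]
0.7 [-0.261 -0.    -0.762]
0.8 [-0.341  0.    -0.847]
0.9 [-0.429  0.    -0.922]
1.0 [-0.524  0.001 -0.988]
1.1 [-6.270e-01  1.000e-03 -1.044e+00]
1.2 [-0.735  0.002 -1.088]
1.3 [-0.848  0.002 -1.122]
1.4 [-0.964  0.003 -1.143]
```

Pinched at 28 mm, right for the 30 mm bar. Raise the lid along the arc, first to about 0.9 rad.

Request:
jog_arm:
  plan:
    - {"x":-0.005,"y":0,"z":-0.06,"wx":0,"wy":0,"wz":0}
    - {"x":-0.011,"y":0,"z":-0.12,"wx":0,"wy":0,"wz":0}
    - {"x":-0.034,"y":0,"z":-0.237,"wx":0,"wy":0,"wz":0}
    - {"x":-0.068,"y":0,"z":-0.353,"wx":0,"wy":0,"wz":0}
    - {"x":-0.113,"y":0,"z":-0.464,"wx":0,"wy":0,"wz":0}
    - {"x":-0.169,"y":0,"z":-0.57,"wx":0,"wy":0,"wz":0}
    - {"x":-0.236,"y":0,"z":-0.669,"wx":0,"wy":0,"wz":0}
    - {"x":-0.313,"y":0,"z":-0.762,"wx":0,"wy":0,"wz":0}
    - {"x":-0.398,"y":0,"z":-0.847,"wx":0,"wy":0,"wz":0}
    - {"x":-0.45,"y":0,"z":-0.89,"wx":0,"wy":0,"wz":0}
    - {"x":-0.492,"y":0,"z":-0.922,"wx":0,"wy":0,"wz":0}
    - {"x":-0.492,"y":0,"z":-0.922,"wx":0,"wy":0,"wz":0}

```text
t: 29.87
eef_pos: [0.6013, 0.0552, 0.24]
tool_rot: [0.004, 0.063, 0.998, 0.001]
contact_force: [4.1, 5.4, -3.9]
gripper_width: 0.319
```

Run:
```python
from h import *
p,r,s=pose();print(s['t'],p.round(4),s['gripper_width'],s['contact_force'].round(1),r.as_matrix().round(3)[:,2],s['q'].round(2))
for n in('scene','side'):
    shot(n,n+'11.png')
    for d in finder.place_of(n,'lid_handle')[:1]:print(n,d,proj(n,p+[0,0,.005]))
f=np.array([np.cos(np.radians(-7)),np.sin(np.radians(-7)),0]);h=lambda t:f*(-.24*np.cos(t)+.008*np.sin(t))+np.array([0,0,.24*np.sin(t)+.008*np.cos(t)])
p0=np.array([.5031,.0643,.0541])
for th in(1.,1.1,1.2,1.3,1.35,1.4,1.43):print(th,(r.inv().apply(p0+h(th)-h(0)-p)/.2).round(3))
```

```text
29.8667 [0.6013 0.0552 0.24  ] 0.3193401857611721 [ 4.1  5.4 -3.9] [ 0.009  0.001 -1.   ] [ 0.12  0.38 -0.4   1.71  0.17  1.08  1.11]
scene {'location': [359.4, 213.0], 'confidence': 0.95} [357.77404953 212.08359108]
side {'location': [373.5, 164.2], 'confidence': 0.83} [375.92569479 161.73884215]
1.0 [-0.093 -0.014 -0.061]
1.1 [-0.199 -0.014 -0.116]
1.2 [-0.311 -0.013 -0.161]
1.3 [-0.426 -0.013 -0.194]
1.35 [-0.485 -0.013 -0.206]
1.4 [-0.544 -0.012 -0.215]
1.43 [-0.58  -0.012 -0.219]
```

The lid follows the gripper, and both cameras see the handle where the gripper is. Slowly to the stop.

Request:
jog_arm:
  plan:
    - {"x":-0.045,"y":-0.005,"z":-0.032,"wx":0,"wy":0,"wz":0}
    - {"x":-0.093,"y":-0.005,"z":-0.061,"wx":0,"wy":0,"wz":0}
    - {"x":-0.145,"y":-0.005,"z":-0.09,"wx":0,"wy":0,"wz":0}
    - {"x":-0.199,"y":-0.005,"z":-0.116,"wx":0,"wy":0,"wz":0}
    - {"x":-0.255,"y":-0.005,"z":-0.14,"wx":0,"wy":0,"wz":0}
    - {"x":-0.311,"y":-0.005,"z":-0.161,"wx":0,"wy":0,"wz":0}
    - {"x":-0.36,"y":-0.005,"z":-0.176,"wx":0,"wy":0,"wz":0}
    - {"x":-0.4,"y":-0.005,"z":-0.187,"wx":0,"wy":0,"wz":0}
    - {"x":-0.44,"y":-0.005,"z":-0.197,"wx":0,"wy":0,"wz":0}
    - {"x":-0.48,"y":-0.005,"z":-0.205,"wx":0,"wy":0,"wz":0}
    - {"x":-0.515,"y":-0.005,"z":-0.211,"wx":0,"wy":0,"wz":0}
    - {"x":-0.544,"y":-0.005,"z":-0.215,"wx":0,"wy":0,"wz":0}

```text
t: 31.07
eef_pos: [0.7065, 0.0457, 0.2835]
tool_rot: [0.003, 0.06, 0.998, 0.004]
contact_force: [-4.1, 8.2, -0.3]
gripper_width: 0.308
```

Request:
jog_arm:
  plan:
    - {"x":-0.02,"y":0,"z":-0.002,"wx":0,"wy":0,"wz":0}
    - {"x":-0.03,"y":0,"z":-0.003,"wx":0,"wy":0,"wz":0}
    - {"x":-0.03,"y":0,"z":-0.003,"wx":0,"wy":0,"wz":0}
    - {"x":-0.03,"y":0,"z":-0.003,"wx":0,"wy":0,"wz":0}

```text
t: 31.4
eef_pos: [0.7117, 0.0453, 0.2842]
tool_rot: [0.002, 0.06, 0.998, 0.004]
contact_force: [-4.6, 1.3, -1.6]
gripper_width: 0.303
```

Run:
```python
from h import *
p,r,s=pose();print(s['t'],p.round(4),s['gripper_width'],s['contact_force'].round(1),r.as_matrix().round(3)[:,2],s['q'].round(2))
for n in('scene','side'):
    shot(n,n+'12.png')
    for d in finder.place_of(n,'lid_handle')[:1]:print(n,d,proj(n,p+[0,0,.005]))
```

```text
31.4 [0.7117 0.0453 0.2842] 0.30269318347646057 [-4.6  1.3 -1.6] [ 0.005  0.007 -1.   ] [ 0.09  0.53 -0.37  1.37  0.19  1.27  1.16]
scene {'location': [357.8, 218.3], 'confidence': 0.84} [356.02841943 221.49376326]
side {'location': [425.2, 142.6], 'confidence': 0.71} [433.20431794 138.45558139]
```

Run:
```python
from h import *
from scipy.optimize import least_squares
f=np.array([np.cos(np.radians(-7)),np.sin(np.radians(-7)),0]);hin=np.array([.739,.0374,.05])
for obs in(((359.4,213.0),(373.5,164.2)),((357.8,218.3),(425.2,142.6))):
    q=least_squares(lambda x:np.r_[proj('scene',x)-obs[0],proj('side',x)-obs[1]],[.65,.05,.25]);v=q.x-hin
    print(q.x.round(4),q.fun.round(1),'ang',np.arctan2(v[2],-v@f)-.033,np.linalg.norm(v))
a,b=[cv2.imread(f'pics/{n}12.png') for n in('scene','side')]
cv2.imwrite('pics/l12.png',np.hstack([cv2.resize(a[180:350,270:440],(395,395)),cv2.resize(b[110:310,310:510],(395,395))]))
```

```text
[0.597  0.0582 0.2385] [-0.5  0.5 -0.3 -0.5] ang 0.8873244205985386 0.2369345528527303
[0.6952 0.0475 0.2838] [-1.1  1.2 -0.8 -1.3] ang 1.3488253677519315 0.23804890410408122
```

View pics/l12.png

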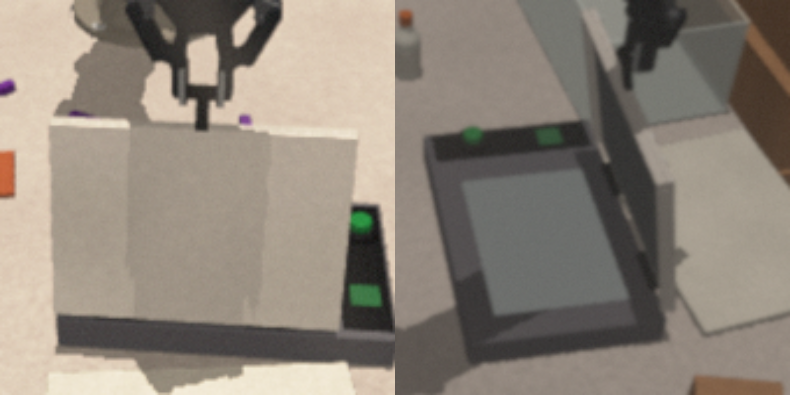

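The lid is nearly at its stop (about 1.35 rad triangulated), with the glass exposed. I nudge it a bit further to be sure.

Request:
jog_arm:
  plan:
    - {"x":-0.015,"y":0,"z":0,"wx":0,"wy":0,"wz":0}
    - {"x":-0.03,"y":0,"z":0,"wx":0,"wy":0,"wz":0}
    - {"x":-0.045,"y":0,"z":0,"wx":0,"wy":0,"wz":0}
    - {"x":-0.06,"y":0,"z":0,"wx":0,"wy":0,"wz":0}
    - {"x":-0.06,"y":0,"z":0,"wx":0,"wy":0,"wz":0}
    - {"x":-0.06,"y":0,"z":0,"wx":0,"wy":0,"wz":0}

```text
t: 32.1
eef_pos: [0.7198, 0.0446, 0.2845]
tool_rot: [-0.002, 0.058, 0.998, 0.003]
contact_force: [-19.7, 0.5, 8.1]
gripper_width: 0.298
```

Run:
```python
from h import *
from scipy.optimize import least_squares
p,r,s=pose();print(s['t'],p.round(4),s['gripper_width'],s['contact_force'].round(1))
f=np.array([np.cos(np.radians(-7)),np.sin(np.radians(-7)),0]);hin=np.array([.739,.0374,.05]);obs=[]
for n in('scene','side'):shot(n,n+'13.png');obs.append(finder.place_of(n,'lid_handle')[0]['location'])
q=least_squares(lambda x:np.r_[proj('scene',x)-obs[0],proj('side',x)-obs[1]],[.65,.05,.25]);v=q.x-hin
print(q.x.round(4),q.fun.round(1),'ang',np.arctan2(v[2],-v@f)-.033)
P=[atz('side',(310+a/1.975,110+b/1.975),.04)[:2] for a,b in((463,185),(580,170),(628,298),(493,315))];print(np.round(P,3),'glass',np.mean(P,0).round(3))
```

```text
32.1 [0.7198 0.0446 0.2845] 0.2979895835660909 [-19.7   0.5   8.1]
[0.7014 0.0475 0.2874] [-1.   1.1 -0.7 -1.2] ang 1.37689819391354
[[ 1.04   0.042]
 [ 1.196  0.031]
 [ 1.124 -0.164]
 [ 0.966 -0.149]] glass [ 1.081 -0.06 ]
```

Force −20 N in x at the handle: it's on the stop. Release, lift away and go for the tile.

Request:
jog_arm:
  plan:
    - {"x":0.03,"y":0,"z":0,"wx":0,"wy":0,"wz":0}
    - {"x":0.03,"y":0,"z":0,"wx":0,"wy":0,"wz":0}
    - {"x":0.03,"y":0,"z":0,"wx":0,"wy":0,"wz":0}
    - {"x":0.03,"y":0,"z":0,"wx":0,"wy":0,"wz":0}
    - {"x":0.03,"y":0,"z":-0.1,"wx":0,"wy":0,"wz":0}
    - {"x":0.03,"y":0,"z":-0.3,"wx":0,"wy":0,"wz":0}
    - {"x":0.1,"y":0,"z":-0.3,"wx":0,"wy":0,"wz":0}
    - {"x":0.5,"y":-0.4,"z":-0.3,"wx":0,"wy":0,"wz":0}
    - {"x":0.9,"y":-0.7,"z":-0.3,"wx":0,"wy":0,"wz":0}
    - {"x":0.9,"y":-0.7,"z":-0.3,"wx":0,"wy":0,"wz":0}
    - {"x":0.9,"y":-0.7,"z":-0.3,"wx":0,"wy":0,"wz":0}
    - {"x":0.9,"y":-0.7,"z":-0.3,"wx":0,"wy":0,"wz":0}
  hand: 0.6

```text
t: 33.3
eef_pos: [0.5276, -0.0729, 0.3446]
tool_rot: [-0.001, 0.059, 0.998, 0.003]
contact_force: [-0.0, -1.0, 0.1]
gripper_width: 0.8
```

Run:
```python
from h import *
p,r,s=pose();print(s['t'],p.round(4),s['gripper_width'],s['q'].round(2))
rel([.4375,-.17,.2],Rt=fwd(np.radians(5),0))
from scipy.optimize import least_squares
f=np.array([np.cos(np.radians(-7)),np.sin(np.radians(-7)),0]);hin=np.array([.739,.0374,.05]);obs=[]
for n in('scene','side'):shot(n,n+'14.png');obs.append(finder.place_of(n,'lid_handle')[0]['location'])
q=least_squares(lambda x:np.r_[proj('scene',x)-obs[0],proj('side',x)-obs[1]],[.65,.05,.25]);v=q.x-hin
print(q.x.round(4),q.fun.round(1),'ang',np.arctan2(v[2],-v@f)-.033)
P=[atz('side',(310+(a-395)/1.975,110+b/1.975),.04)[:2] for a,b in((463,185),(580,170),(628,298),(493,315))];print(np.round(P,3),'glass',np.mean(P,0).round(3))
```

```text
33.3 [ 0.5276 -0.0729  0.3446] 0.7998478433381552 [ 0.35  0.18 -0.37  1.72  0.06  1.26  1.42]
shift [ 0.3891 -0.5388  0.7206] turn [ 0.0018 -0.0005 -0.0651]
[0.7054 0.0541 0.2863] [-2.1  2.1 -1.4 -2.4] ang 1.389169424973072
[[ 0.569  0.158]
 [ 0.717  0.149]
 [ 0.699 -0.058]
 [ 0.548 -0.046]] glass [0.633 0.051]
```

The lid stays at about 1.39 rad, and the glass is centred at (0.633, 0.051).

Request:
jog_arm:
  plan:
    - {"x":0.39,"y":-0.54,"z":0.72,"wx":0,"wy":0,"wz":-0.065}
    - {"x":0.39,"y":-0.54,"z":0.72,"wx":0,"wy":0,"wz":-0.065}
    - {"x":0.39,"y":-0.54,"z":0.72,"wx":0,"wy":0,"wz":-0.065}
    - {"x":0.39,"y":-0.54,"z":0.72,"wx":0,"wy":0,"wz":-0.065}
    - {"x":0.39,"y":-0.54,"z":0.72,"wx":0,"wy":0,"wz":-0.065}
    - {"x":0.39,"y":-0.54,"z":0.72,"wx":0,"wy":0,"wz":-0.065}
    - {"x":0.39,"y":-0.54,"z":0.72,"wx":0,"wy":0,"wz":-0.065}
    - {"x":0.39,"y":-0.54,"z":0.72,"wx":0,"wy":0,"wz":-0.065}

```text
t: 34.17
eef_pos: [0.4407, -0.169, 0.2015]
tool_rot: [0.001, -0.043, 0.999, 0.003]
contact_force: [0.1, 0.0, 0.3]
gripper_width: 0.798
```

```bash
cat >> h.py <<'E'
def tile(z=.008,f='wt.png'):
    I=cv2.cvtColor(shot('wrist',f),cv2.COLOR_RGB2HSV);m=cv2.inRange(I,(4,120,40),(14,255,255))
    c=max(cv2.findContours(m,0,2)[0],key=cv2.contourArea);b=cv2.boxPoints(cv2.minAreaRect(c))
    P=np.array([atz('wrist',q,z)[:2] for q in b]);e=[P[(i+1)%4]-P[i] for i in range(4)];L=max(e[:2],key=np.linalg.norm)
    if L[0]<0:L=-L
    print('px',b.round(0).tolist(),'c',P.mean(0).round(4),'sides',[np.linalg.norm(x).round(4) for x in e[:2]],'yaw',np.degrees(np.arctan2(L[1],L[0])).round(1));return P.mean(0),np.arctan2(L[1],L[0])
E
python3 - <<'E'
from h import *
p,r,s=pose();print(s['t'],p.round(4),s['q'].round(2))
c,y=tile();rel([*c,.03],Rt=fwd(y,0))
E
```

```text
34.1667 [ 0.4407 -0.169   0.2015] [ 0.52  0.2  -0.32  2.04  0.07  0.92  1.82]
px [[254.0, 141.0], [315.0, 140.0], [316.0, 247.0], [255.0, 248.0]] c [ 0.4368 -0.1928] sides [np.float64(0.0484), np.float64(0.0892)] yaw 5.7
shift [ 0.0335 -0.1217  0.8587] turn [ 0.0016  0.0009 -0.0041]
```

Request:
jog_arm:
  plan:
    - {"x":0.033,"y":-0.122,"z":0.3,"wx":0.0016,"wy":0,"wz":-0.004}
    - {"x":0.033,"y":-0.122,"z":0.55,"wx":0.0016,"wy":0,"wz":-0.004}
    - {"x":0.033,"y":-0.122,"z":0.75,"wx":0.0016,"wy":0,"wz":-0.004}
    - {"x":0.033,"y":-0.122,"z":0.86,"wx":0.0016,"wy":0,"wz":-0.004}
    - {"x":0.033,"y":-0.122,"z":0.93,"wx":0.0016,"wy":0,"wz":-0.004}
    - {"x":0.033,"y":-0.122,"z":0.98,"wx":0.0016,"wy":0,"wz":-0.004}
    - {"x":0.033,"y":-0.122,"z":0.98,"wx":0.0016,"wy":0,"wz":-0.004}
    - {"x":0.033,"y":-0.122,"z":0.98,"wx":0.0016,"wy":0,"wz":-0.004}

```text
t: 34.88
eef_pos: [0.4389, -0.1923, 0.0067]
tool_rot: [0.002, -0.051, 0.999, -0.0]
contact_force: [0.6, -0.1, 0.1]
gripper_width: 0.804
```

Request:
jog_arm:
  plan:
    - {"x":0,"y":0,"z":0.01,"wx":0,"wy":0,"wz":0}
    - {"x":0,"y":0,"z":0.02,"wx":0,"wy":0,"wz":0}
    - {"x":0,"y":0,"z":0.02,"wx":0,"wy":0,"wz":0}

```text
t: 35.13
eef_pos: [0.4401, -0.1926, 0.0039]
tool_rot: [0.004, -0.051, 0.999, -0.001]
contact_force: [-0.3, 0.5, 0.5]
gripper_width: 0.799
```

Request:
jog_arm:
  plan:
    - {"x":0,"y":0,"z":0,"wx":0,"wy":0,"wz":0}
    - {"x":0,"y":0,"z":0,"wx":0,"wy":0,"wz":0}
    - {"x":0,"y":0,"z":0,"wx":0,"wy":0,"wz":0}
    - {"x":0,"y":0,"z":0,"wx":0,"wy":0,"wz":0}
    - {"x":0,"y":0,"z":0,"wx":0,"wy":0,"wz":0}
  hand: -1
  grip_force: 50

```text
t: 35.55
eef_pos: [0.4411, -0.191, 0.007]
tool_rot: [0.004, -0.052, 0.999, -0.001]
contact_force: [-9.8, 9.5, 40.3]
gripper_width: 0.461
```

Width 0.46 is too small for 50 mm and there is 40 N upward: the tips rode up onto the tile. Reopen.

Request:
jog_arm:
  plan:
    - {"x":0,"y":0,"z":-0.03,"wx":0,"wy":0,"wz":0}
    - {"x":0,"y":0,"z":-0.2,"wx":0,"wy":0,"wz":0}
    - {"x":0,"y":0,"z":-0.5,"wx":0,"wy":0,"wz":0}
    - {"x":0,"y":0,"z":-0.9,"wx":0,"wy":0,"wz":0}
    - {"x":0,"y":0,"z":-0.9,"wx":0,"wy":0,"wz":0}
    - {"x":0,"y":0,"z":-0.9,"wx":0,"wy":0,"wz":0}
  hand: 0.6

```text
t: 36.05
eef_pos: [0.442, -0.1916, 0.193]
tool_rot: [0.008, -0.052, 0.999, -0.003]
contact_force: [0.9, 0.3, 0.1]
gripper_width: 0.8
```

Run:
```python
from h import *
p,r,s=pose();print(s['t'],p.round(4),s['gripper_width'])
c,y=tile();rel([*c,.003],Rt=fwd(y,0))
```

```text
36.05 [ 0.442  -0.1916  0.193 ] 0.7996476902226605
px [[280.0, 248.0], [280.0, 139.0], [342.0, 139.0], [342.0, 248.0]] c [ 0.438  -0.1966] sides [np.float64(0.0891), np.float64(0.0479)] yaw 4.5
shift [ 0.0434 -0.0143  0.9529] turn [-0.0022  0.0058  0.008 ]
```

The tile is essentially unmoved at (0.438, −0.197). The pads sit further back when open, so I go lower, with the jaws less wide.

Request:
jog_arm:
  plan:
    - {"x":0.04,"y":-0.018,"z":0.3,"wx":-0.002,"wy":0.005,"wz":0.006}
    - {"x":0.04,"y":-0.018,"z":0.6,"wx":-0.002,"wy":0.005,"wz":0.006}
    - {"x":0.04,"y":-0.018,"z":0.8,"wx":-0.002,"wy":0.005,"wz":0.006}
    - {"x":0.04,"y":-0.018,"z":0.9,"wx":-0.002,"wy":0.005,"wz":0.006}
    - {"x":0.04,"y":-0.018,"z":0.93,"wx":-0.002,"wy":0.005,"wz":0.006}
    - {"x":0.04,"y":-0.018,"z":0.94,"wx":-0.002,"wy":0.005,"wz":0.006}
    - {"x":0.04,"y":-0.018,"z":0.95,"wx":-0.002,"wy":0.005,"wz":0.006}
    - {"x":0.04,"y":-0.018,"z":0.96,"wx":-0.002,"wy":0.005,"wz":0.006}
    - {"x":0.04,"y":-0.018,"z":0.97,"wx":-0.002,"wy":0.005,"wz":0.006}
    - {"x":0.04,"y":-0.018,"z":0.97,"wx":-0.002,"wy":0.005,"wz":0.006}
    - {"x":0.04,"y":-0.018,"z":0.97,"wx":-0.002,"wy":0.005,"wz":0.006}
  hand: 0.46

```text
t: 37.02
eef_pos: [0.4395, -0.1977, 0.0006]
tool_rot: [0.002, -0.042, 0.999, -0.001]
contact_force: [-0.3, 0.5, -0.1]
gripper_width: 0.733
```

Request:
jog_arm:
  plan:
    - {"x":0,"y":0,"z":0.005,"wx":0,"wy":0,"wz":0}
    - {"x":0,"y":0,"z":0.01,"wx":0,"wy":0,"wz":0}
    - {"x":0,"y":0,"z":0.01,"wx":0,"wy":0,"wz":0}

```text
t: 37.27
eef_pos: [0.4397, -0.1978, -0.0012]
tool_rot: [0.002, -0.042, 0.999, -0.001]
contact_force: [-0.5, 0.5, 0.3]
gripper_width: 0.729
```

No contact yet at TCP −1 mm, as predicted. Close gently.

Request:
jog_arm:
  plan:
    - {"x":0,"y":0,"z":0.003,"wx":0,"wy":0,"wz":0}
    - {"x":0,"y":0,"z":0.003,"wx":0,"wy":0,"wz":0}
    - {"x":0,"y":0,"z":0.003,"wx":0,"wy":0,"wz":0}
    - {"x":0,"y":0,"z":0.003,"wx":0,"wy":0,"wz":0}
  hand: -1
  grip_force: 30

```text
t: 37.6
eef_pos: [0.4397, -0.1978, -0.0015]
tool_rot: [0.002, -0.042, 0.999, -0.001]
contact_force: [-0.4, 1.2, 5.3]
gripper_width: 0.579
```

Request:
jog_arm:
  plan:
    - {"x":0,"y":0,"z":0,"wx":0,"wy":0,"wz":0}
    - {"x":0,"y":0,"z":-0.1,"wx":0,"wy":0,"wz":0}
    - {"x":0,"y":0,"z":-0.25,"wx":0,"wy":0,"wz":0}
    - {"x":0,"y":0,"z":-0.45,"wx":0,"wy":0,"wz":0}
    - {"x":0,"y":0,"z":-0.6,"wx":0,"wy":0,"wz":0}
    - {"x":0,"y":0,"z":-0.75,"wx":0,"wy":0,"wz":0}
    - {"x":0,"y":0,"z":-0.75,"wx":0,"wy":0,"wz":0}
  grip_force: 45

```text
t: 38.18
eef_pos: [0.4422, -0.1987, 0.1538]
tool_rot: [0.007, -0.042, 0.999, -0.003]
contact_force: [1.1, -0.4, -0.3]
gripper_width: 0.564
```

Run:
```python
from h import *
p,r,s=pose();print(s['t'],p.round(4),s['gripper_width'],s['contact_force'].round(1))
c,y=tile(z=p[2]+.008)
rel([.628,.051,.15],Rt=fwd(np.radians(-6),0))
```

```text
38.1833 [ 0.4422 -0.1987  0.1538] 0.5637553711860006 [ 1.1 -0.4 -0.3]
px [[241.0, 187.0], [390.0, 187.0], [390.0, 418.0], [241.0, 418.0]] c [ 0.4369 -0.1982] sides [np.float64(0.0477), np.float64(0.0892)] yaw 7.8
shift [-1.0364  1.164   0.0113] turn [-0.0013  0.0035  0.0601]
```

The tile is held level (the size checks at carrying height). Carry it to the glass.

Request:
jog_arm:
  plan:
    - {"x":-0.1,"y":0.12,"z":0,"wx":0,"wy":0,"wz":0.02}
    - {"x":-0.22,"y":0.25,"z":0,"wx":0,"wy":0,"wz":0.04}
    - {"x":-0.35,"y":0.4,"z":0,"wx":0,"wy":0,"wz":0.06}
    - {"x":-0.48,"y":0.54,"z":0,"wx":0,"wy":0,"wz":0.06}
    - {"x":-0.52,"y":0.58,"z":0,"wx":0,"wy":0,"wz":0.06}
    - {"x":-0.52,"y":0.58,"z":0,"wx":0,"wy":0,"wz":0.06}

```text
t: 38.73
eef_pos: [0.5363, -0.0697, 0.1506]
tool_rot: [0.005, 0.049, 0.999, -0.001]
contact_force: [1.5, 0.0, -0.7]
gripper_width: 0.567
```

Run:
```python
from h import *
p,r,s=pose();print(s['t'],p.round(4),s['gripper_width'])
rel([.63,.051,.14],Rt=fwd(np.radians(-6),0))
```

```text
38.7333 [ 0.5363 -0.0697  0.1506] 0.5674054033802649
shift [-0.4066  0.6466  0.0566] turn [-0.0003  0.0034  0.0022]
```

Request:
jog_arm:
  plan:
    - {"x":-0.12,"y":0.18,"z":0.02,"wx":0,"wy":0.003,"wz":0}
    - {"x":-0.24,"y":0.36,"z":0.04,"wx":0,"wy":0.003,"wz":0}
    - {"x":-0.34,"y":0.54,"z":0.055,"wx":0,"wy":0.003,"wz":0}
    - {"x":-0.4,"y":0.64,"z":0.055,"wx":0,"wy":0.003,"wz":0}
    - {"x":-0.407,"y":0.647,"z":0.055,"wx":0,"wy":0.003,"wz":0}
    - {"x":-0.407,"y":0.647,"z":0.055,"wx":0,"wy":0.003,"wz":0}
    - {"x":-0.407,"y":0.647,"z":0.055,"wx":0,"wy":0.003,"wz":0}

```text
t: 39.32
eef_pos: [0.6288, 0.049, 0.1389]
tool_rot: [-0.001, 0.049, 0.999, -0.001]
contact_force: [0.1, -0.5, -0.5]
gripper_width: 0.567
```

Run:
```python
from h import *
p,r,s=pose();print(s['t'],p.round(4),s['gripper_width'],s['contact_force'].round(1))
c,y=tile(z=p[2]+.008)
rel([*p[:2],.043],Rt=fwd(np.radians(-6),0))
```

```text
39.3167 [0.6288 0.049  0.1389] 0.5665341746891486 [ 0.1 -0.5 -0.5]
px [[241.0, 418.0], [241.0, 187.0], [390.0, 187.0], [390.0, 418.0]] c [0.6261 0.0491] sides [np.float64(0.0907), np.float64(0.0489)] yaw -8.6
shift [-3.00e-04  4.80e-03  4.81e-01] turn [-0.001  -0.0003  0.0015]
```

Request:
jog_arm:
  plan:
    - {"x":0,"y":0,"z":0.12,"wx":0,"wy":0,"wz":0}
    - {"x":0,"y":0,"z":0.25,"wx":0,"wy":0,"wz":0}
    - {"x":0,"y":0,"z":0.37,"wx":0,"wy":0,"wz":0}
    - {"x":0,"y":0,"z":0.44,"wx":0,"wy":0,"wz":0}
    - {"x":0,"y":0,"z":0.475,"wx":0,"wy":0,"wz":0}
    - {"x":0,"y":0,"z":0.485,"wx":0,"wy":0,"wz":0}
    - {"x":0,"y":0,"z":0.49,"wx":0,"wy":0,"wz":0}
    - {"x":0,"y":0,"z":0.495,"wx":0,"wy":0,"wz":0}
    - {"x":0,"y":0,"z":0.495,"wx":0,"wy":0,"wz":0}

```text
t: 40.12
eef_pos: [0.6295, 0.0481, 0.0414]
tool_rot: [0.0, 0.05, 0.999, -0.001]
contact_force: [-0.4, 0.3, -0.4]
gripper_width: 0.571
```

Request:
jog_arm:
  plan:
    - {"x":0,"y":0,"z":0.007,"wx":0,"wy":0,"wz":0}
    - {"x":0,"y":0,"z":0.014,"wx":0,"wy":0,"wz":0}
    - {"x":0,"y":0,"z":0.014,"wx":0,"wy":0,"wz":0}

```text
t: 40.37
eef_pos: [0.6297, 0.0481, 0.0388]
tool_rot: [0.001, 0.05, 0.999, -0.001]
contact_force: [-0.0, -0.3, 0.1]
gripper_width: 0.567
```

Within about 1 mm of the glass. Release, let it settle, then lift.

Request:
jog_arm:
  plan:
    - {"x":0,"y":0,"z":0,"wx":0,"wy":0,"wz":0}
    - {"x":0,"y":0,"z":0,"wx":0,"wy":0,"wz":0}
    - {"x":0,"y":0,"z":0,"wx":0,"wy":0,"wz":0}
    - {"x":0,"y":0,"z":0,"wx":0,"wy":0,"wz":0}
    - {"x":0,"y":0,"z":-0.1,"wx":0,"wy":0,"wz":0}
    - {"x":0,"y":0,"z":-0.3,"wx":0,"wy":0,"wz":0}
    - {"x":0,"y":0,"z":-0.6,"wx":0,"wy":0,"wz":0}
    - {"x":0.1,"y":0,"z":-0.8,"wx":0,"wy":0,"wz":0}
    - {"x":0.1,"y":0,"z":-1,"wx":0,"wy":0,"wz":0}
    - {"x":0.1,"y":0,"z":-1,"wx":0,"wy":0,"wz":0}
    - {"x":0.1,"y":0,"z":-1,"wx":0,"wy":0,"wz":0}
  hand: 0.55

```text
t: 41.28
eef_pos: [0.612, 0.0516, 0.2449]
tool_rot: [0.005, 0.05, 0.999, -0.0]
contact_force: [0.2, 0.2, 0.2]
gripper_width: 0.774
```

Run:
```python
from h import *
from scipy.optimize import least_squares
p,r,s=pose();print(s['t'],p.round(4),s['gripper_width'],s['contact_force'].round(1),s['q'].round(2))
tile(z=.048)
f=np.array([np.cos(np.radians(-7)),np.sin(np.radians(-7)),0]);hin=np.array([.739,.0374,.05]);obs=[]
for n in('scene','side'):
    shot(n,n+'15.png');obs.append(finder.place_of(n,'lid_handle')[0]['location'])
q=least_squares(lambda x:np.r_[proj('scene',x)-obs[0],proj('side',x)-obs[1]],[.65,.05,.25]);v=q.x-hin
print(q.x.round(4),q.fun.round(1),'ang',np.arctan2(v[2],-v@f)-.033)
for d in finder.place_of('side','tile_center')[:2]:print(d,atz('side',d['location'],.044))
rel([.70,.043,.33],Rt=fwd(np.radians(-7),0))
```

```text
41.2833 [0.612  0.0516 0.2449] 0.774431519119813 [0.2 0.2 0.2] [ 0.09  0.38 -0.36  1.68  0.15  1.09  1.15]
px [[284.0, 165.0], [343.0, 165.0], [343.0, 266.0], [284.0, 266.0]] c [0.6233 0.0486] sides [np.float64(0.0476), np.float64(0.087)] yaw -4.6
[0.7013 0.0494 0.2907] [-2.4  2.5 -1.7 -2.8] ang 1.3777735397680078
{'location': [383.3, 227.6], 'confidence': 0.75} [0.63404755 0.05634833 0.044     ]
shift [-0.4571  0.0074 -0.4661] turn [-0.001  -0.0005  0.007 ]
```

The tile lies flat on the glass at about (0.625, 0.049). Back to the handle from above.

Request:
jog_arm:
  plan:
    - {"x":0,"y":0,"z":-0.25,"wx":0,"wy":0,"wz":0.007}
    - {"x":0,"y":0,"z":-0.48,"wx":0,"wy":0,"wz":0.007}
    - {"x":0,"y":0,"z":-0.5,"wx":0,"wy":0,"wz":0.007}
    - {"x":-0.2,"y":0,"z":-0.5,"wx":0,"wy":0,"wz":0.007}
    - {"x":-0.35,"y":0.01,"z":-0.5,"wx":0,"wy":0,"wz":0.007}
    - {"x":-0.47,"y":0.01,"z":-0.5,"wx":0,"wy":0,"wz":0.007}
    - {"x":-0.47,"y":0.01,"z":-0.5,"wx":0,"wy":0,"wz":0.007}
    - {"x":-0.47,"y":0.01,"z":-0.5,"wx":0,"wy":0,"wz":0.007}
  hand: 0.4

```text
t: 42.25
eef_pos: [0.7029, 0.043, 0.334]
tool_rot: [-0.003, 0.061, 0.998, -0.002]
contact_force: [0.8, 0.0, -0.1]
gripper_width: 0.701
```

Run:
```python
from h import *
p,r,s=pose();print(s['t'],p.round(4),s['gripper_width'])
shot('wrist','w16.png')
for d in finder.place_of('wrist','lid_handle')[:2]:print(round(d['confidence'],2),np.round(d['location']),atz('wrist',d['location'],.288).round(4),proj('wrist',[.706,.0425,.288]))
rel([.705,.044,.281],Rt=fwd(np.radians(-7),0))
```

```text
42.25 [0.7029 0.043  0.334 ] 0.7009023986661302
0.95 [323. 274.] [0.7067 0.0473 0.288 ] [313.31406058 274.21523178]
shift [-0.0164  0.0047  0.2727] turn [-0.0011 -0.0012  0.0002]
```

Request:
jog_arm:
  plan:
    - {"x":-0.015,"y":0.016,"z":0.1,"wx":0,"wy":0,"wz":0}
    - {"x":-0.015,"y":0.016,"z":0.2,"wx":0,"wy":0,"wz":0}
    - {"x":-0.015,"y":0.016,"z":0.26,"wx":0,"wy":0,"wz":0}
    - {"x":-0.015,"y":0.016,"z":0.27,"wx":0,"wy":0,"wz":0}
    - {"x":-0.015,"y":0.016,"z":0.27,"wx":0,"wy":0,"wz":0}

```text
t: 42.77
eef_pos: [0.7041, 0.0461, 0.281]
tool_rot: [-0.003, 0.061, 0.998, -0.002]
contact_force: [-0.0, -0.2, 0.5]
gripper_width: 0.697
```

Request:
jog_arm:
  plan:
    - {"x":0,"y":0,"z":0,"wx":0,"wy":0,"wz":0}
    - {"x":0,"y":0,"z":0,"wx":0,"wy":0,"wz":0}
    - {"x":0,"y":0,"z":0,"wx":0,"wy":0,"wz":0}
    - {"x":0,"y":0,"z":0,"wx":0,"wy":0,"wz":0}
    - {"x":0,"y":0,"z":0,"wx":0,"wy":0,"wz":0}
  hand: -1
  grip_force: 60

```text
t: 43.18
eef_pos: [0.7047, 0.0464, 0.2829]
tool_rot: [-0.002, 0.061, 0.998, -0.002]
contact_force: [-1.7, -0.0, 5.3]
gripper_width: 0.33
```

Run:
```python
from h import *
p,r,s=pose();print(s['t'],p.round(4),s['gripper_width'],s['contact_force'].round(1))
f=np.array([np.cos(np.radians(-7)),np.sin(np.radians(-7)),0]);h=lambda t:f*(-.24*np.cos(t)+.008*np.sin(t))+np.array([0,0,.24*np.sin(t)+.008*np.cos(t)])
for th in np.arange(1.3,-.01,-.1):print(round(th,2),(r.inv().apply(h(th)-h(1.395))/.2).round(3))
```

```text
43.1833 [0.7047 0.0464 0.2829] 0.3298427193231881 [-1.7 -0.   5.3]
1.3 [0.112 0.    0.022]
1.2 [0.227 0.    0.056]
1.1 [0.338 0.001 0.102]
1.0 [0.444 0.001 0.159]
0.9 [0.543 0.001 0.225]
0.8 [0.636 0.001 0.302]
0.7 [0.72  0.002 0.387]
0.6 [0.796 0.002 0.481]
0.5 [0.862 0.003 0.581]
0.4 [0.917 0.003 0.687]
0.3 [0.961 0.003 0.799]
0.2 [0.995 0.004 0.914]
0.1 [1.016 0.004 1.032]
-0.0 [1.026 0.005 1.152]
```

Gripped on the handle. Lower along the arc at about 1 rad/s, first to about 0.5 rad.

Request:
jog_arm:
  plan:
    - {"x":0.055,"y":0,"z":0.01,"wx":0,"wy":0,"wz":0}
    - {"x":0.112,"y":0,"z":0.022,"wx":0,"wy":0,"wz":0}
    - {"x":0.227,"y":0,"z":0.056,"wx":0,"wy":0,"wz":0}
    - {"x":0.338,"y":0,"z":0.102,"wx":0,"wy":0,"wz":0}
    - {"x":0.444,"y":0,"z":0.159,"wx":0,"wy":0,"wz":0}
    - {"x":0.543,"y":0,"z":0.225,"wx":0,"wy":0,"wz":0}
    - {"x":0.636,"y":0,"z":0.302,"wx":0,"wy":0,"wz":0}
    - {"x":0.72,"y":0,"z":0.387,"wx":0,"wy":0,"wz":0}
    - {"x":0.76,"y":0,"z":0.433,"wx":0,"wy":0,"wz":0}
    - {"x":0.796,"y":0,"z":0.481,"wx":0,"wy":0,"wz":0}
    - {"x":0.83,"y":0,"z":0.53,"wx":0,"wy":0,"wz":0}
    - {"x":0.862,"y":0,"z":0.581,"wx":0,"wy":0,"wz":0}

```text
t: 44.18
eef_pos: [0.5289, 0.0623, 0.1669]
tool_rot: [-0.005, 0.062, 0.998, -0.005]
contact_force: [-13.3, -11.4, 10.3]
gripper_width: 0.323
```

Run:
```python
from h import *
from scipy.optimize import least_squares
p,r,s=pose();print(s['t'],p.round(4),s['gripper_width'],s['contact_force'].round(1))
f=np.array([np.cos(np.radians(-7)),np.sin(np.radians(-7)),0]);h=lambda t:f*(-.24*np.cos(t)+.008*np.sin(t))+np.array([0,0,.24*np.sin(t)+.008*np.cos(t)])
p0=np.array([.7047,.0464,.2829])
for th in np.arange(.5,-.05,-.05):print(round(th,2),(r.inv().apply(p0+h(th)-h(1.395)-p)/.2).round(3))
hin=np.array([.739,.0374,.05]);obs=[]
for n in('scene','side'):
    shot(n,n+'17.png');obs.append(finder.place_of(n,'lid_handle')[0]['location'])
q=least_squares(lambda x:np.r_[proj('scene',x)-obs[0],proj('side',x)-obs[1]],[.65,.05,.25]);v=q.x-hin
print(q.x.round(4),q.fun.round(1),'ang',np.arctan2(v[2],-v@f)-.033)
```

```text
44.1833 [0.5289 0.0623 0.1669] 0.3229988456201069 [-13.3 -11.4  10.3]
0.5 [-0.019  0.028 -0.002]
0.45 [0.01  0.029 0.05 ]
0.4 [0.036 0.029 0.105]
0.35 [0.059 0.03  0.16 ]
0.3 [0.08  0.031 0.216]
0.25 [0.097 0.031 0.274]
0.2 [0.112 0.032 0.332]
0.15 [0.124 0.032 0.391]
0.1 [0.133 0.033 0.45 ]
0.05 [0.138 0.034 0.51 ]
0.0 [0.141 0.034 0.57 ]
[0.5365 0.0667 0.1799] [-2.7  2.8 -1.7 -2.8] ang 0.5328875004204127
```

Request:
jog_arm:
  plan:
    - {"x":-0.005,"y":0.01,"z":0.05,"wx":0,"wy":0,"wz":0}
    - {"x":0.02,"y":0.01,"z":0.105,"wx":0,"wy":0,"wz":0}
    - {"x":0.04,"y":0.015,"z":0.16,"wx":0,"wy":0,"wz":0}
    - {"x":0.06,"y":0.015,"z":0.216,"wx":0,"wy":0,"wz":0}
    - {"x":0.078,"y":0.015,"z":0.274,"wx":0,"wy":0,"wz":0}
    - {"x":0.092,"y":0.015,"z":0.332,"wx":0,"wy":0,"wz":0}
    - {"x":0.1,"y":0.015,"z":0.37,"wx":0,"wy":0,"wz":0}
    - {"x":0.106,"y":0.015,"z":0.41,"wx":0,"wy":0,"wz":0}
    - {"x":0.112,"y":0.015,"z":0.45,"wx":0,"wy":0,"wz":0}
    - {"x":0.116,"y":0.015,"z":0.48,"wx":0,"wy":0,"wz":0}
    - {"x":0.118,"y":0.015,"z":0.51,"wx":0,"wy":0,"wz":0}
    - {"x":0.12,"y":0.015,"z":0.535,"wx":0,"wy":0,"wz":0}

```text
t: 45.38
eef_pos: [0.4974, 0.0647, 0.0569]
tool_rot: [-0.012, 0.062, 0.998, -0.008]
contact_force: [-12.6, -4.9, 4.7]
gripper_width: 0.323
```

Request:
jog_arm:
  plan:
    - {"x":0,"y":0,"z":0.015,"wx":0,"wy":0,"wz":0}
    - {"x":0,"y":0,"z":0.03,"wx":0,"wy":0,"wz":0}
    - {"x":0,"y":0,"z":0.04,"wx":0,"wy":0,"wz":0}
    - {"x":0,"y":0,"z":0.045,"wx":0,"wy":0,"wz":0}
    - {"x":0,"y":0,"z":0.045,"wx":0,"wy":0,"wz":0}

```text
t: 45.8
eef_pos: [0.4967, 0.0647, 0.0477]
tool_rot: [-0.013, 0.062, 0.998, -0.008]
contact_force: [-4.1, 0.9, -0.5]
gripper_width: 0.327
```

Run:
```python
from h import *
from scipy.optimize import least_squares
p,r,s=pose();print(s['t'],p.round(4),s['gripper_width'],s['contact_force'].round(1))
f=np.array([np.cos(np.radians(-7)),np.sin(np.radians(-7)),0])
hin=np.array([.739,.0374,.05]);obs=[]
for n in('scene','side'):
    shot(n,n+'18.png');obs.append(finder.place_of(n,'lid_handle')[0]['location'])
q=least_squares(lambda x:np.r_[proj('scene',x)-obs[0],proj('side',x)-obs[1]],[.65,.05,.25]);v=q.x-hin
print(q.x.round(4),q.fun.round(1),'ang',np.arctan2(v[2],-v@f)-.033)
```

```text
45.8 [0.4967 0.0647 0.0477] 0.32743455500871665 [-4.1  0.9 -0.5]
[0.5031 0.0663 0.0636] [-0.8  0.8 -0.5 -0.8] ang 0.024174527858309744
```

Request:
jog_arm:
  plan:
    - {"x":0,"y":0,"z":0.015,"wx":0,"wy":0,"wz":0}
    - {"x":0,"y":0,"z":0.03,"wx":0,"wy":0,"wz":0}
    - {"x":0,"y":0,"z":0.04,"wx":0,"wy":0,"wz":0}
    - {"x":0,"y":0,"z":0.04,"wx":0,"wy":0,"wz":0}

```text
t: 46.33
eef_pos: [0.4964, 0.0647, 0.0426]
tool_rot: [-0.013, 0.062, 0.998, -0.009]
contact_force: [-15.7, -1.2, 36.7]
gripper_width: 0.326
```

36 N down on the handle: the lid is hard on its shut stop. Release and rise toward the button.

Request:
jog_arm:
  plan:
    - {"x":0,"y":0,"z":-0.03,"wx":0,"wy":0,"wz":0}
    - {"x":0,"y":0,"z":-0.03,"wx":0,"wy":0,"wz":0}
    - {"x":0,"y":0,"z":-0.03,"wx":0,"wy":0,"wz":0}
    - {"x":0,"y":0,"z":-0.03,"wx":0,"wy":0,"wz":0}
    - {"x":0,"y":0,"z":-0.03,"wx":0,"wy":0,"wz":0}
    - {"x":0,"y":0,"z":-0.2,"wx":0,"wy":0,"wz":0}
    - {"x":0,"y":0,"z":-0.5,"wx":0,"wy":0,"wz":0}
    - {"x":0,"y":0,"z":-0.7,"wx":0,"wy":0,"wz":0}
    - {"x":-0.1,"y":0.2,"z":-0.8,"wx":0.004,"wy":0.008,"wz":0}
    - {"x":-0.3,"y":0.7,"z":-0.8,"wx":0.004,"wy":0.008,"wz":0}
    - {"x":-0.3,"y":0.7,"z":-0.8,"wx":0.004,"wy":0.008,"wz":0}
    - {"x":-0.3,"y":0.7,"z":-0.8,"wx":0.004,"wy":0.008,"wz":0}
  hand: 0.4

```text
t: 47.33
eef_pos: [0.5789, 0.2006, 0.199]
tool_rot: [-0.025, 0.063, 0.998, -0.014]
contact_force: [0.6, -0.1, 1.4]
gripper_width: 0.695
```

Run:
```python
from h import *
from scipy.optimize import least_squares
p,r,s=pose();print(s['t'],p.round(4),s['gripper_width'],s['contact_force'].round(1))
f=np.array([np.cos(np.radians(-7)),np.sin(np.radians(-7)),0])
hin=np.array([.739,.0374,.05]);obs=[];B=[]
for n in('scene','side'):
    im=shot(n,n+'19.png');obs.append(finder.place_of(n,'lid_handle')[0]['location']);d=finder.place_of(n,'scan_button_top')[:1]
    if d:print(n,d)
q=least_squares(lambda x:np.r_[proj('scene',x)-obs[0],proj('side',x)-obs[1]],[.65,.05,.25]);v=q.x-hin
print(q.x.round(4),q.fun.round(1),'ang',np.arctan2(v[2],-v@f)-.033)
im=shot('wrist','w19.png')
m=cv2.inRange(cv2.cvtColor(im,cv2.COLOR_RGB2HSV),(45,120,50),(80,255,255));k,l,st,ce=cv2.connectedComponentsWithStats(m)
for i in range(1,k):
    if st[i,4]>150:print('green',st[i],ce[i].round(0),atz('wrist',ce[i],.047).round(4))
for d in finder.place_of('wrist','scan_button_top')[:2]:print(d,atz('wrist',d['location'],.047).round(4))
b=cv2.imread('pics/scene19.png');cv2.imwrite('pics/f19.png',np.hstack([cv2.resize(b[220:330,270:450],(400,300)),cv2.resize(im[:,:,::-1],(400,300))]))
```

```text
47.3333 [0.5789 0.2006 0.199 ] 0.6952650002463759 [ 0.6 -0.1  1.4]
scene [{'location': [164.3, 265.3], 'confidence': 0.74}]
side [{'location': [345.2, 179.4], 'confidence': 0.39}]
[0.4936 0.0689 0.0575] [-0.3  0.3 -0.2 -0.3] ang -0.0026227606979892307
green [351 241  30  32 478] [363. 255.] [0.6027 0.2251 0.047 ]
{'location': [369.9, 254.1], 'confidence': 0.74} [0.6026 0.2303 0.047 ]
```

View pics/f19.png

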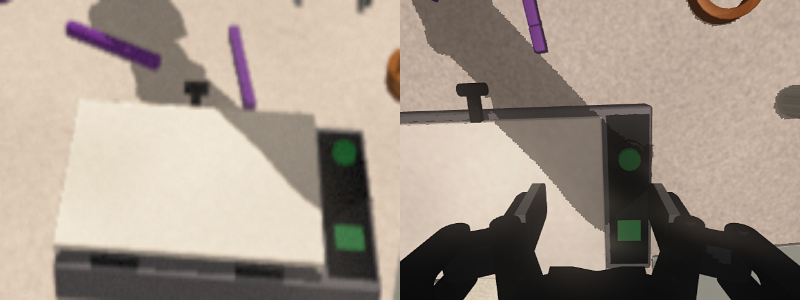

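The lid is shut (angle about 0). The round green button is at wrist pixel (366,256), and the square display further down is not it. Triangulate its top.

Run:
```python
from h import *
from scipy.optimize import least_squares
a=cv2.imread('pics/scene19.png');b=cv2.imread('pics/side19.png');w=cv2.imread('pics/w19.png')
o={}
for n,I,(x0,y0,x1,y1) in(('scene',a,(412,262,440,290)),('side',b,(335,168,362,190)),('wrist',w,(340,230,395,285))):
    h=cv2.cvtColor(I,cv2.COLOR_BGR2HSV)[y0:y1,x0:x1];m=cv2.inRange(h,(45,80,30),(85,255,255));k,l,st,ce=cv2.connectedComponentsWithStats(m);i=1+np.argmax(st[1:,4]);o[n]=ce[i]+[x0,y0];print(n,st[i],o[n])
q=least_squares(lambda x:np.concatenate([proj(n,x)-o[n] for n in o]),[.6,.23,.05]);print(q.x.round(4),q.fun.round(1))
for z in(.048,.055):print(z,*[atz(n,o[n],z).round(4) for n in o])
rel([q.x[0],q.x[1],.09],Rt=fwd(np.radians(-7),0))
```

```text
scene [ 7  9 12 10 98] [424.48979592 275.51020408]
side [14 10  3  3  4] [350. 179.]
wrist [   9    7   37   37 1042] [366.87332054 254.7303263 ]
[0.6004 0.2275 0.0552] [-0.4  0.6 -0.4 -0.7 -0.   0. ]
0.048 [0.5892 0.231  0.048 ] [0.6031 0.2327 0.048 ] [0.6025 0.228  0.048 ]
0.055 [0.5979 0.2289 0.055 ] [0.6008 0.2251 0.055 ] [0.6005 0.2276 0.055 ]
shift [-0.1218  0.1839  0.5291] turn [-0.0104 -0.0159 -0.0015]
```

Request:
jog_arm:
  plan:
    - {"x":-0.122,"y":0.184,"z":0.1,"wx":-0.01,"wy":-0.016,"wz":0}
    - {"x":-0.122,"y":0.184,"z":0.2,"wx":-0.01,"wy":-0.016,"wz":0}
    - {"x":-0.122,"y":0.184,"z":0.35,"wx":-0.01,"wy":-0.016,"wz":0}
    - {"x":-0.122,"y":0.184,"z":0.45,"wx":-0.01,"wy":-0.016,"wz":0}
    - {"x":-0.122,"y":0.184,"z":0.53,"wx":-0.01,"wy":-0.016,"wz":0}
    - {"x":-0.122,"y":0.184,"z":0.53,"wx":-0.01,"wy":-0.016,"wz":0}
    - {"x":-0.122,"y":0.184,"z":0.53,"wx":-0.01,"wy":-0.016,"wz":0}
  hand: -1

```text
t: 48.32
eef_pos: [0.5999, 0.2263, 0.0894]
tool_rot: [-0.001, 0.064, 0.998, -0.001]
contact_force: [0.1, 0.3, 0.3]
gripper_width: -0.001
```

Run:
```python
from h import *
p,r,s=pose();print(s['t'],p.round(4),s['gripper_width'],s['contact_force'].round(1))
for z in(.058,.05,.048):rel([.6,.2275,z],Rt=fwd(np.radians(-7),0))
```

```text
48.3167 [0.5999 0.2263 0.0894] -0.0005260675148516202 [0.1 0.3 0.3]
shift [0.0003 0.0064 0.157 ] turn [-0.0009 -0.0003 -0.0018]
shift [0.0003 0.0065 0.197 ] turn [-0.0009 -0.0003 -0.0018]
shift [0.0003 0.0065 0.207 ] turn [-0.0009 -0.0003 -0.0018]
```

Request:
jog_arm:
  plan:
    - {"x":0,"y":0.006,"z":0.08,"wx":0,"wy":0,"wz":0}
    - {"x":0,"y":0.006,"z":0.15,"wx":0,"wy":0,"wz":0}
    - {"x":0,"y":0.006,"z":0.18,"wx":0,"wy":0,"wz":0}
    - {"x":0,"y":0.006,"z":0.2,"wx":0,"wy":0,"wz":0}
    - {"x":0,"y":0.006,"z":0.2,"wx":0,"wy":0,"wz":0}
    - {"x":0,"y":0.006,"z":0.2,"wx":0,"wy":0,"wz":0}

```text
t: 48.82
eef_pos: [0.6014, 0.2275, 0.0555]
tool_rot: [0.001, 0.064, 0.998, -0.002]
contact_force: [-11.6, -7.4, 40.0]
gripper_width: -0.0
```

40 N at z = 0.0555, so it is bottomed on something. Back off and feel out the force profile.

Request:
jog_arm:
  plan:
    - {"x":0,"y":0,"z":-0.03,"wx":0,"wy":0,"wz":0}
    - {"x":0,"y":0,"z":-0.06,"wx":0,"wy":0,"wz":0}
    - {"x":0,"y":0,"z":-0.06,"wx":0,"wy":0,"wz":0}

```text
t: 49.07
eef_pos: [0.6026, 0.2279, 0.0696]
tool_rot: [0.003, 0.065, 0.998, -0.001]
contact_force: [0.1, 0.3, 0.6]
gripper_width: -0.003
```

Request:
jog_arm:
  plan:
    - {"x":0,"y":0,"z":0.015,"wx":0,"wy":0,"wz":0}
    - {"x":0,"y":0,"z":0.015,"wx":0,"wy":0,"wz":0}
    - {"x":0,"y":0,"z":0.015,"wx":0,"wy":0,"wz":0}

```text
t: 49.32
eef_pos: [0.6021, 0.2275, 0.0655]
tool_rot: [0.002, 0.065, 0.998, -0.001]
contact_force: [-0.8, -0.3, 0.4]
gripper_width: -0.001
```

Request:
jog_arm:
  plan:
    - {"x":0,"y":0,"z":0.015,"wx":0,"wy":0,"wz":0}
    - {"x":0,"y":0,"z":0.015,"wx":0,"wy":0,"wz":0}
    - {"x":0,"y":0,"z":0.015,"wx":0,"wy":0,"wz":0}

```text
t: 49.57
eef_pos: [0.6017, 0.2274, 0.0619]
tool_rot: [0.001, 0.065, 0.998, -0.002]
contact_force: [-0.1, -0.2, 1.4]
gripper_width: -0.0
```

Request:
jog_arm:
  plan:
    - {"x":0,"y":0,"z":0.015,"wx":0,"wy":0,"wz":0}
    - {"x":0,"y":0,"z":0.015,"wx":0,"wy":0,"wz":0}
    - {"x":0,"y":0,"z":0.015,"wx":0,"wy":0,"wz":0}

```text
t: 49.82
eef_pos: [0.6019, 0.2275, 0.059]
tool_rot: [0.002, 0.065, 0.998, -0.001]
contact_force: [0.8, -1.1, 4.0]
gripper_width: -0.0
```

The spring-like rise (1.4 N, then 4 N, matching 5 N at full travel) shows it is the button, and the 40 N was it fully bottomed. One more gentle full press, then let up and retreat.

Request:
jog_arm:
  plan:
    - {"x":0,"y":0,"z":0.015,"wx":0,"wy":0,"wz":0}
    - {"x":0,"y":0,"z":0.018,"wx":0,"wy":0,"wz":0}
    - {"x":0,"y":0,"z":0.018,"wx":0,"wy":0,"wz":0}

```text
t: 50.07
eef_pos: [0.602, 0.2276, 0.0561]
tool_rot: [0.002, 0.065, 0.998, -0.002]
contact_force: [-1.7, -1.9, 8.9]
gripper_width: 0.001
```

Request:
jog_arm:
  plan:
    - {"x":0,"y":0,"z":-0.06,"wx":0,"wy":0,"wz":0}
    - {"x":0,"y":0,"z":-0.2,"wx":0,"wy":0,"wz":0}
    - {"x":0,"y":0,"z":-0.5,"wx":0,"wy":0,"wz":0}
    - {"x":0,"y":0,"z":-0.9,"wx":0,"wy":0,"wz":0}
    - {"x":0.4,"y":0,"z":-0.9,"wx":0,"wy":0,"wz":0}
    - {"x":0.4,"y":0.2,"z":-0.9,"wx":0,"wy":0,"wz":0}
    - {"x":0.4,"y":0.3,"z":-0.9,"wx":0,"wy":0,"wz":0}
    - {"x":0.4,"y":0.3,"z":-0.9,"wx":0,"wy":0,"wz":0}
    - {"x":0.4,"y":0.3,"z":-0.9,"wx":0,"wy":0,"wz":0}

```text
t: 50.82
eef_pos: [0.5283, 0.3015, 0.2374]
tool_rot: [0.003, 0.062, 0.998, -0.0]
contact_force: [-0.3, -0.6, 0.1]
gripper_width: -0.001
```

Run:
```python
from h import *
from scipy.optimize import least_squares
p,r,s=pose();print(s['t'],p.round(4),s['contact_force'].round(1))
f=np.array([np.cos(np.radians(-7)),np.sin(np.radians(-7)),0])
hin=np.array([.739,.0374,.05]);obs=[]
for n in('scene','side'):
    im=shot(n,n+'20.png');obs.append(finder.place_of(n,'lid_handle')[0]['location'])
    for k in('marker1_center','marker3_center','marker4_center'):
        print(k,n,[(round(d['confidence'],2),atz(n,d['location'],.07).round(3).tolist()) for d in finder.place_of(n,k)[:4] if atz(n,d['location'],.07)[1]<-.2 and atz(n,d['location'],.07)[0]>.5])
q=least_squares(lambda x:np.r_[proj('scene',x)-obs[0],proj('side',x)-obs[1]],[.65,.05,.25]);v=q.x-hin
print(q.x.round(4),q.fun.round(1),'ang',np.arctan2(v[2],-v@f)-.033)
a,b=cv2.imread('pics/scene20.png'),cv2.imread('pics/side20.png')
cv2.imwrite('pics/f20.png',np.hstack([cv2.resize(a[170:350,140:450],(430,300)),cv2.resize(b[150:440,300:480],(300,483))[:300] if 0 else cv2.resize(b[150:440,300:480],(186,300))]))
```

```text
50.8167 [0.5283 0.3015 0.2374] [-0.3 -0.6  0.1]
marker1_center scene [(0.56, [0.608, -0.288, 0.07])]
marker3_center scene []
marker4_center scene [(0.57, [0.552, -0.337, 0.07])]
marker1_center side [(0.67, [0.612, -0.278, 0.07])]
marker3_center side [(0.55, [0.542, -0.357, 0.07])]
marker4_center side [(0.89, [0.552, -0.339, 0.07])]
[ 0.5265 -0.147  -0.0999] [-78.6  51.9 -46.  -55.9] ang -0.7049025677911384
```

The viewer limit is reached and that handle fix is an outlier (a false hit in one camera). I check the lid per camera against the earlier shut view, then hand in.

Run:
```python
from h import *
for n in('scene','side'):
    shot(n,n+'21.png')
    print(n,[(round(d['confidence'],2),np.round(d['location']),atz(n,d['location'],.058).round(3)) for d in finder.place_of(n,'lid_handle')[:3]])
a,b=[cv2.imread(f'pics/side{i}.png').astype(int) for i in('0','21')]
d=np.abs(a-b)[255:290,345:445];print('side lid right/front edge diff vs start',d.mean())
from itertools import product
for k in('tape','spool','glue','pin_tin','tag_box','stapler'):
    d=finder.place_of('scene',k)[:1];print(k,[atz('scene',x['location'],0).round(3) for x in d])
```

```text
scene [(0.83, array([362., 253.]), array([0.505, 0.075, 0.058]))]
side [(0.98, array([325., 233.]), array([0.496, 0.061, 0.058])), (0.32, array([313., 143.]), array([0.541, 0.384, 0.058]))]
side lid right/front edge diff vs start 1.6171428571428572
tape [array([0.42 , 0.358, 0.   ])]
spool []
glue [array([ 0.493, -0.479,  0.   ])]
pin_tin [array([ 0.487, -0.475,  0.   ])]
tag_box [array([ 0.764, -0.217,  0.   ])]
stapler [array([ 0.726, -0.365,  0.   ])]
```

The lid is shut and the side image of its edge matches the start. Markers are in the tidy and the other things are in place. Handing in.

```bash
python3 -c "
from h import *
print(bot.hand_in())"
```

```text
the job is handed in; nothing more can be done
None
```

The job is finished and handed in at about 51 s of robot time; no verdict was reported.

**What I did**
- I stood the red, orange and blue markers in three separate compartments of the tidy with the lid still shut. No green-capped marker was present, and I left the purple look-alikes alone.
- I raised the lid to its stop, where it measured about 1.38 rad and pushed back with 20 N.
- I laid the tile on the glass about 8 mm from its centre, let it go, and lowered the lid along its arc until it was hard on the shut stop.
- I pressed the green button fully twice and let it up each time.

**Last checks**
- **Markers:** at least one camera still places each of the three in the tidy. Orange showed in the side camera only.
- **Lid:** it measured about 0.00 rad after release. After the button presses, the side view of its edge matched the start picture.
- **Robot:** the arm was clear of everything, with contact force near zero.
- **Other things:** tape, pin tin, tag box and stapler were located within about 15 mm of where they started.

**What failed or disagreed**
- **Tile grip:** my first try on the tile rode up over its edge with about 40 N. I corrected the height and the second try held.
- **Button press:** the first press also peaked at about 40 N once the button was at the bottom.
- **Lid angle:** one late estimate was thrown off by a false detection of the handle, and repeat readings put it at the shut position.
- **Glue and spool:** the final check mistook the pin tin for the glue bottle and did not find the spool. I never moved near the glue bottle, and the arm kept about 6 cm clear of the spool while picking up the tile.
- **Final picture:** I could not view one because I had reached the viewer's limit.

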